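# Make up the power-supply parts kit

### The arm

A 6-joint arm with a two-finger parallel gripper is mounted at the origin on the work surface. World frame = base frame: x ahead of the robot, y to its left, z up, the work surface at z = 0. Lengths are in m, angles in rad, forces in N, time in s.
With the tool pointing down it reaches from about 0.25 to 0.775 m from the base axis. Payload 4 kg.
Tool frame: the origin (TCP) lies midway between the tips of the shut fingers; the grasp point (between the pads) lies 19 mm behind it; z points along the fingers, x is the direction in which the jaws open and shut, and the axes are right-handed (so a half turn about z gives the same grasp; the last joint's range is limited). The gripper opens to 94 mm and grips with 3 to 60 N. Pads are 16 mm wide; open, the fingers measure 119 mm over their backs; the gripper's body (75 mm by 177 mm) begins 78 mm behind the grasp point.
Start: joints at [-1.299, 0.087, 1.371, -0, 1.684, -0.103], TCP at [0.201, -0.512, 0.206] pointing down, gripper open.
Joint ranges: [-3.1, 3.1], [-0.76, 2.03], [0.27, 2.55], [-1.08, 4.22], [0.17, 2.65], [-2.57, 2.57]. Speed limits (rad/s): [2.79, 2.79, 3.14, 3.14, 3.14, 3.14].

### API

Orientations are given as [roll, pitch, yaw] about the fixed x, y, z axes, in that order (R = Rz(yaw) Ry(pitch) Rx(roll)).
In Python, from bench import robot gives the robot as it stands.
- The arm moves only by the shell command python3 -m handwheel 'ROWS'. ROWS is a JSON object of lists of equal length, an entry for each row: "delta_pos": the shift along the tool's x, y, z in mm, a list of three; "rotation": the turn, a rotation vector about the tool's x, y, z in rad, a list of three; "claw": the closure, from -1 (fully open) to 1 (shut). In form: {"delta_pos": [[tx, ty, tz], ...], "rotation": [[wx, wy, wz], ...], "claw": [claw, ...]}. A call has exactly 8 rows; each row shifts and turns the commanded pose from where the row before left it, along the tool's axes as they then stand; what a row does not reach is not made up. A row lasts 1/8 s, in which the tool goes at most 62.5 mm and 10.7 degrees, less where a joint would pass 70% of its speed; a pose out of reach is approached as far as the arm can. A call with a gripper value outside its range is refused whole. The fingers move at their own pace and stop on an object; the grip force is fixed at half the most. Time passes only in rows, so rows that do not move let the fingers close, or fill a call up. It gives the time, the measured TCP pose, the force and the opening at its end, in the units of the state.
- robot.get_obs(): the state, without advancing time (a new reading comes with each control period).
- robot.snapshot(name): name is "scene" or "side" or "wrist"; returns a dict with "color" (400x640x3 uint8, red, green, blue), "intrinsics" (3x3 intrinsics, pixels), "k1" (the pictures are not rectified: a ray, as slopes to the right and down, at radius r is drawn at 1 + k1 r^2 times it, then the intrinsics apply), "eye" and "rotation" of the camera in the world. Camera axes: x right, y down, z forward; pixel columns grow to the right and rows downward; lengths in m; the calibration is good to about 2 mm. A picture is of the moment at which its call begins. There is no depth.
- robot.close_job(): hands the job in, once; it reports no verdict.
The state is a dict: "time": time; "joint_positions": joint angles; "qvel": joint speeds; "joint_torque": joint torques, N m; "tool_pos": TCP position; "ee_rot": TCP orientation; "wrist_force": force on the tool from outside, world axes, zero at the start; "wrist_torque": the same for the moment, N m; "width": finger opening in m.
Only numpy, scipy, OpenCV 4.12 (cv2) and the standard library are available. Lean on these libraries where they do the work, as an engineer would, in place of code of your own. Each camera call takes 0.05 s, during which the arm holds its last target.

### The job

Make up the parts kit for the bench power supply: put the transformer, the wound ring choke, the large capacitor and the long heat sink into the kit tray, each standing upright and fully down in the pocket shaped for it. Set the parts down, do not drop them, and leave the small capacitor and the short heat sink where they lie.

Things in the scene. Friction and masses are not known exactly. Their poses are not given: they have to be found in the camera images.
- transformer_center (a point): mains transformer, loose: upright block of dark steel laminations 48 mm along x, 22 mm thick and 40 mm high, with a copper coil through it that stands out to 40 mm overall along y (coil 29 mm wide along x, from 8 to 33 mm high) and two rows of small lugs on top reaching 2 mm higher. About 0.3 kg. Point at its centre, 20 mm above its underside; z up.
- choke_center (a point): ring choke, loose: copper wire wound in two halves on a dark ring, on a round black base; 44 mm across, 24 mm high. About 70 g. Point at its centre, 12 mm above its underside; z up.
- tall_capacitor_center (a point): the large capacitor, loose, standing: black round can 35 mm in diameter and 50 mm high with an aluminium top and a grey stripe down one side. About 75 g. Point at its centre, 25 mm above its underside; z up.
- long_heatsink_center (a point): the long heat sink, loose: bare aluminium, seven upright fins on a base, 62 mm long along x (the fins run this way), 38 mm wide along y, 30 mm high. About 95 g. Point at its centre, 15 mm above its underside; z up.
- small_capacitor_center (a point): the small capacitor, loose, does not belong to the kit: black round can like the large one but 25 mm in diameter and 34 mm high. Point at its centre, 17 mm above its underside.
- short_heatsink_center (a point): the short heat sink, loose, does not belong to the kit: same fins and 30 mm height as the long one, 38 mm wide along y, but only 34 mm long along x. Point at its centre, 15 mm above its underside.
- pocket_transformer_floor (a point): grey square insert 98 x 98 mm lying in the black kit tray (fixed, as are the tray and the other inserts; the four inserts lie in a 2 x 2 square at 100 mm pitch in any arrangement, all turned the same way, the tray's low rim round them is 16 mm high). This one has the nearly square pocket, 66 mm along x by 58 mm along y, 10 mm deep. Point at the middle of the pocket's floor, 7 mm above the bench; the insert's top is 17 mm above the bench.
- pocket_choke_floor (a point): grey square insert 98 x 98 mm lying in the black kit tray (fixed, as are the tray and the other inserts; the four inserts lie in a 2 x 2 square at 100 mm pitch in any arrangement, all turned the same way, the tray's low rim round them is 16 mm high). This one has the wide shallow round pocket, 62 mm in diameter, 10 mm deep. Point at the middle of the pocket's floor, 7 mm above the bench; the insert's top is 17 mm above the bench.
- pocket_capacitor_floor (a point): grey square insert 98 x 98 mm lying in the black kit tray (fixed, as are the tray and the other inserts; the four inserts lie in a 2 x 2 square at 100 mm pitch in any arrangement, all turned the same way, the tray's low rim round them is 16 mm high). This one is taller than the others and has the narrow deep round pocket, 52 mm in diameter, 22 mm deep. Point at the middle of the pocket's floor, 8 mm above the bench; the insert's top is 30 mm above the bench.
- pocket_heatsink_floor (a point): grey square insert 98 x 98 mm lying in the black kit tray (fixed, as are the tray and the other inserts; the four inserts lie in a 2 x 2 square at 100 mm pitch in any arrangement, all turned the same way, the tray's low rim round them is 16 mm high). This one has the oblong pocket, 80 mm along x by 56 mm along y, 10 mm deep. Point at the middle of the pocket's floor, 7 mm above the bench; the insert's top is 17 mm above the bench.
Things that resemble listed ones, but are neither listed nor needed, are in the scene too. Leave any brown look-alike of the part that bears pocket_heatsink_floor alone. Leave any purple look-alike of the part that bears long_heatsink_center alone.

How it is judged:
By the outcome, as a careful person would: the job done as asked, in the order asked, and still so for the second after the job is handed in, with the robot touching nothing.
It also fails if it takes over 117 s, if anything falls off the work surface, if the arm or the gripper's body presses on something with over 40 N, if the wrist force passes 120 N, or if a joint passes its speed limit or range.

## Working session

There is one attempt and no reset: what is moved stays moved. The work goes in short steps, Python scripts to look and compute and a shell command to move; the robot and the scene stay as the last step left them, time stands still between calls to the robot, and variables do not carry over. Pictures are saved under pics/ and viewed, and the job is handed in when it is done.

```bash
mkdir -p pics; ls; cat > h.py <<'E'
import numpy as np, cv2
from bench import robot
from scipy.spatial.transform import Rotation as R
def snap(n,f):
    s=robot.snapshot(n); cv2.imwrite(f'pics/{f}.png',s['color'][:,:,::-1]); np.savez(f'pics/{f}.npz',**{k:np.array(v) for k,v in s.items()}); return s
def load(f): return dict(np.load(f'pics/{f}.npz'))
def ray(s,u,v):
    K=s['intrinsics'];k=float(s['k1'])
    d=cv2.undistortPoints(np.array([[[u,v]]],float),K,np.array([k,0,0,0.]))[0,0]
    return s['eye'],s['rotation']@np.array([d[0],d[1],1])
def at(s,u,v,z):
    e,d=ray(s,u,v); return e+d*(z-e[2])/d[2]
def proj(s,p):
    c=s['rotation'].T@(np.array(p)-s['eye']); a=c[:2]/c[2]; a=a*(1+float(s['k1'])*(a@a)); K=s['intrinsics']
    return np.array([K[0,0]*a[0]+K[0,2],K[1,1]*a[1]+K[1,2]])
def crop(f,x0,y0,x1,y1,k,out):
    i=cv2.imread(f'pics/{f}.png')[y0:y1,x0:x1]; cv2.imwrite(f'pics/{out}.png',cv2.resize(i,None,fx=k,fy=k,interpolation=cv2.INTER_CUBIC))
E
python3 - <<'E'
from h import *
o=robot.get_obs(); print(o)
for n in ['scene','side','wrist']:
    s=snap(n,n+'0'); print(n,s['eye'],s['rotation'].round(3).tolist(),s['intrinsics'].tolist(),s['k1'])
E
```

```text
pics
{'time': 0.0, 'joint_positions': array([-1.29906060e+00,  8.79431000e-02,  1.37225534e+00, -1.94006340e-05,
        1.68361513e+00, -1.03123477e-01]), 'qvel': array([-0.00017565, -0.00073545,  0.00045966, -0.00083049, -0.00117007,
       -0.00092463]), 'joint_torque': array([-5.68669184e-04, -3.40188324e+01, -3.02425253e+01,  7.16540054e-02,
        3.29996087e-02, -1.77670195e-04]), 'tool_pos': array([ 0.20120411, -0.51127422,  0.20431016]), 'ee_rot': array([-3.14138321e+00,  2.21109664e-03, -1.19593906e+00]), 'wrist_force': array([ 0.31908322,  0.0933062 , -0.24905321]), 'wrist_torque': array([-0.00928827,  0.01867579, -0.04071054]), 'width': 0.09401625140314791}
scene [ 1.11155763 -0.65622468  0.68974488] [-2.212, -0.005, 0.766] [[460.86681998572146, 0.0, 324.90485210665713], [0.0, 460.86681998572146, 195.59132638645946], [0.0, 0.0, 1.0]] -0.10021239071217619
side [0.11090405 0.69358851 0.97046712] [-2.411, 0.014, -2.634] [[474.26626533861406, 0.0, 314.2745641957671], [0.0, 474.26626533861406, 204.40604065938595], [0.0, 0.0, 1.0]] -0.047342059093866184
wrist [ 0.26181225 -0.48830278  0.38348779] [2.915, 0.002, -1.197] [[310.8263396783669, 0.0, 321.2227232833413], [0.0, 310.8263396783669, 196.17650489334412], [0.0, 0.0, 1.0]] -0.005396695312418216
```

```bash
python3 - <<'E'
t=open('h.py').read()
t=t.replace("    s=robot.snapshot(n);","    s=robot.snapshot(n); s['rotation']=R.from_euler('xyz',s['rotation']).as_matrix();")
open('h.py','w').write(t)
E
python3 - <<'E'
from h import *
for n in ['scene','side','wrist']:
    s=snap(n,n+'0'); print(n,at(s,320,200,0),proj(s,[0.2012,-.5113,.2043]))
E
```

```text
scene [ 0.47744533 -0.00956078  0.        ] [ 44.00885867 168.84343225]
side [ 0.53969164 -0.08191226  0.        ] [501.57125807  92.25324676]
wrist [ 0.17393467 -0.52063633  0.        ] [320.29624582 233.45959984]
```

View pics/scene0.png

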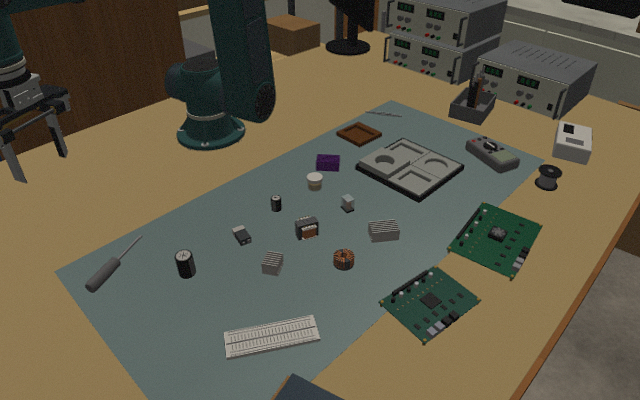

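View pics/side0.png

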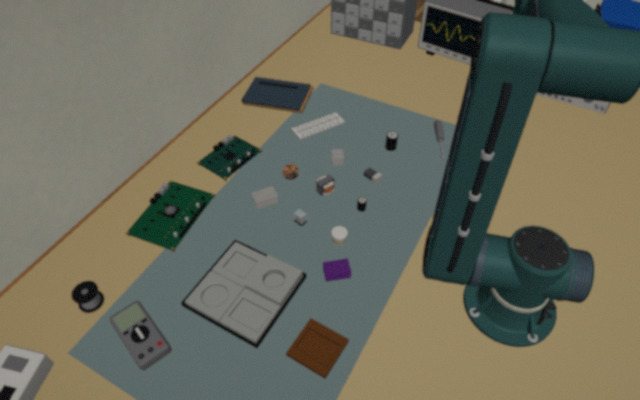

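View pics/wrist0.png

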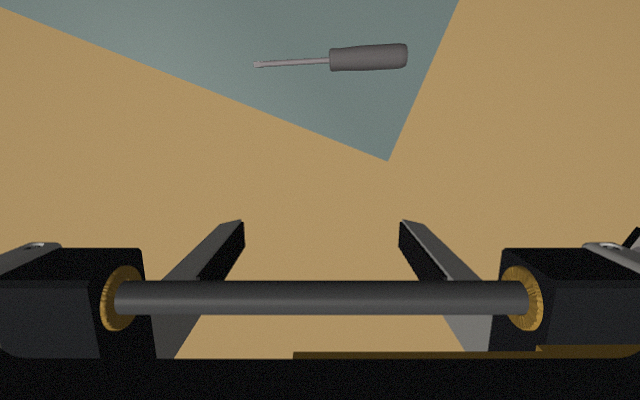

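```bash
python3 - <<'E'
from h import *
crop('scene0',340,120,480,205,5.6,'c_tray')
crop('scene0',160,170,290,285,5.2,'c_l')
crop('scene0',250,170,410,285,5,'c_r')
crop('side0',170,230,320,350,5,'c_tray2')
crop('side0',240,120,410,250,4.6,'c_p2')
E
```

```text
(no output)
```

View pics/c_tray.png

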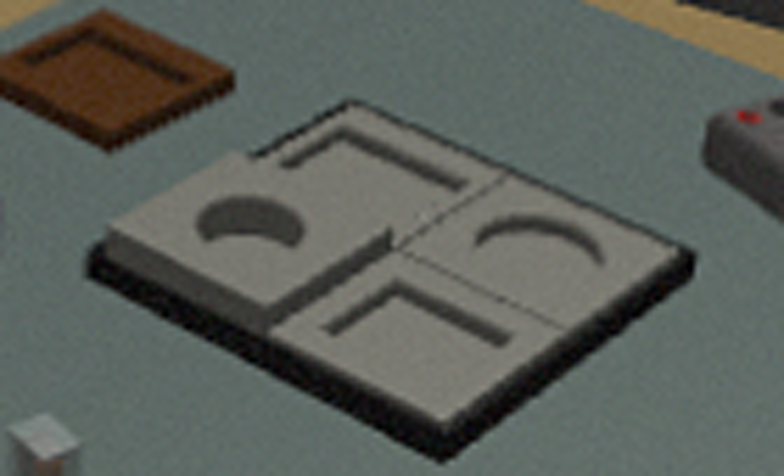

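View pics/c_tray2.png

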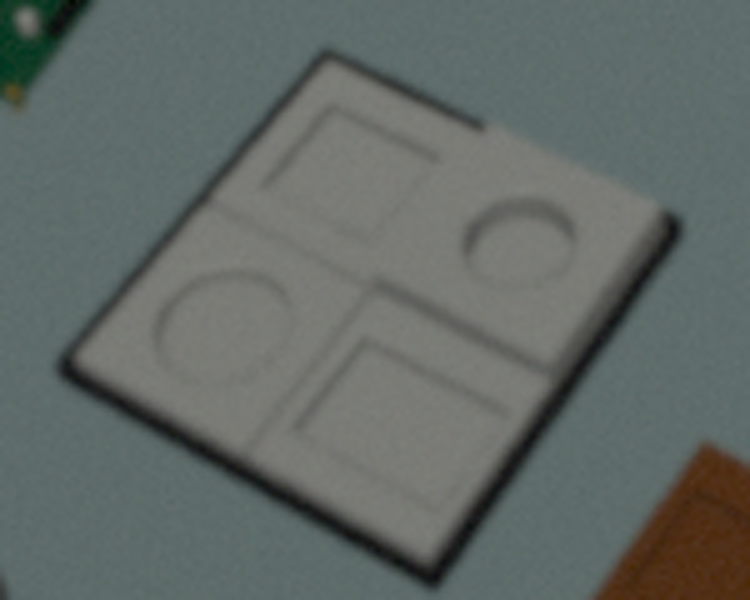

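View pics/c_l.png

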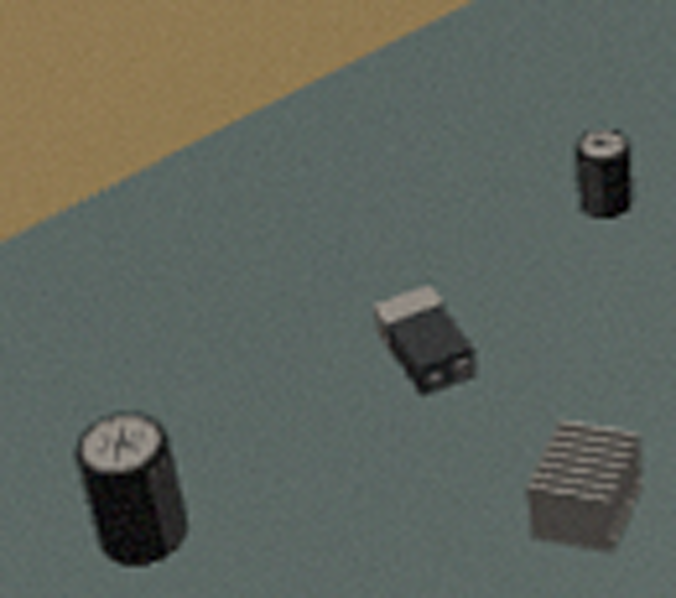

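View pics/c_r.png

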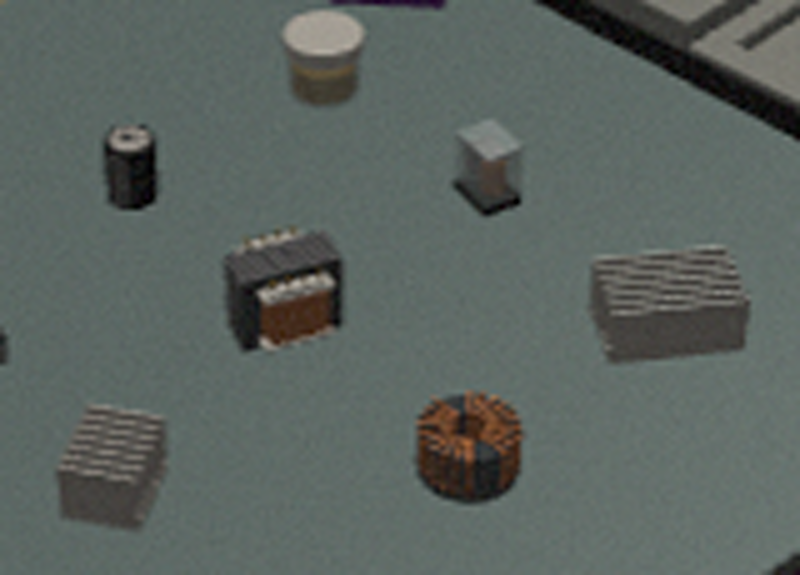

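View pics/c_p2.png

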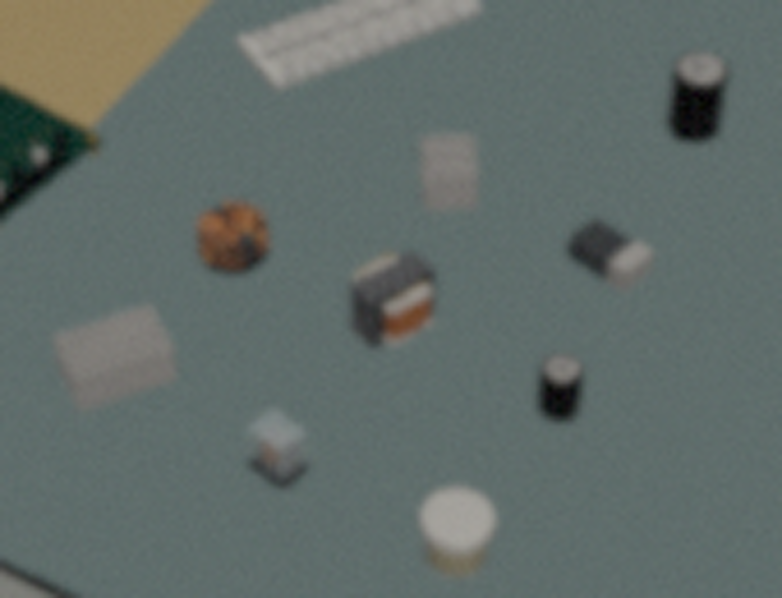

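```bash
cat >> h.py <<'E'
def cp(s,X,Y,x0,y0,k,z): return at(s,x0+(X+.5)/k-.5,y0+(Y+.5)/k-.5,z)
E
python3 - <<'E'
from h import *
np.set_printoptions(precision=4,suppress=True)
a=load('scene0');b=load('side0')
def A(n,X,Y,z): p=cp(a,X,Y,340,120,5.6,z);print('scene',n,p);return p
def B(n,X,Y,z): p=cp(b,X,Y,170,230,5,z);print('side',n,p);return p
A('rim right',695,252,.016);A('rim back',350,100,.016);A('rim bottom',443,450,.016)
A('seam mid',392,250,.017);A('ins right end seam',562,328,.017);A('seam top',507,178,.017)
A('tx pock back',398,280,.017);A('tx pock right',512,337,.017);A('tx pock left',325,327,.017)
A('hs back',345,126,.017);A('hs right',468,182,.017)
A('cap left',196,228,.03);A('cap right',304,228,.03);A('captop',250,196,.03)
A('tall left',108,228,.03);A('tall bottom',268,308,.03);A('tall right',392,232,.03)
B('rim top',327,50,.016);B('rim left',62,368,.016);B('rim bot',433,585,.016)
B('seam l',212,203,.017);B('seam b',250,443,.017);B('mid',368,287,.017)
B('tx c1',333,106,.017);B('tx c2',440,160,.017);B('tx c3',262,188,.017);B('txc4',370,240,.017)
B('hs1',370,343,.017);B('hs2',508,414,.017);B('hs3',295,428,.017);B('hs4',435,505,.017)
B('ch L',155,332,.017);B('ch R',293,312,.017);B('ch T',235,268,.017);B('ch B',215,388,.017)
B('ca L',463,240,.03);B('ca R',577,240,.03);B('ca T',524,197,.03);B('ca B',520,288,.03)
B('tall',668,215,.03);B('tall',557,370,.03);B('tall',375,280,.03);B('tall',487,127,.03)
def C(n,X,Y,z): p=cp(a,X,Y,160,170,5.2,z);print('scene',n,p)
def D(n,X,Y,z): p=cp(a,X,Y,250,170,5,z);print('scene',n,p)
def E(n,X,Y,z): p=cp(b,X,Y,240,120,4.6,z);print('side',n,p)
C('cap top',121,443,.05);E('cap top',700,70,.05)
C('small top',604,143,.034);E('small top',562,368,.034)
D('ch top c',470,424,.024);E('ch top c',232,228,.024)
D('hs',592,258,.03);D('hs',723,246,.03);D('hs',748,303,.03);D('hs',605,318,.03)
E('hs',58,346,.03);E('hs',150,308,.03);E('hs',172,342,.03);E('hs',75,380,.03)
D('tr',228,256,.04);D('tr',325,234,.04);D('tr',342,262,.04);D('tr',238,286,.04)
E('tr',352,283,.04);E('tr',408,254,.04);E('tr',435,275,.04);E('tr',378,305,.04)
D('sh',95,405,.03);D('sh',165,415,.03);D('sh',145,477,.03);D('sh',60,465,.03)
E
E='';
```

```text
scene rim right [0.6612 0.3618 0.016 ]
scene rim back [0.4525 0.3635 0.016 ]
scene rim bottom [0.6636 0.1426 0.016 ]
scene seam mid [0.5549 0.2572 0.017 ]
scene ins right end seam [0.6506 0.2582 0.017 ]
scene seam top [0.5574 0.3536 0.017 ]
scene tx pock back [0.5723 0.2376 0.017 ]
scene tx pock right [0.6379 0.2356 0.017 ]
scene tx pock left [0.5711 0.1814 0.017 ]
scene hs back [0.4679 0.3378 0.017 ]
scene hs right [0.5455 0.3363 0.017 ]
scene cap left [0.4871 0.1894 0.03  ]
scene cap right [0.5241 0.2257 0.03  ]
scene captop [0.4876 0.2306 0.03  ]
scene tall left [0.457  0.1599 0.03  ]
scene tall bottom [0.5536 0.1593 0.03  ]
scene tall right [0.5564 0.2526 0.03  ]
side rim top [0.6575 0.1535 0.016 ]
side rim left [0.6577 0.3635 0.016 ]
side rim bot [0.449  0.3691 0.016 ]
side seam l [0.6517 0.2573 0.017 ]
side seam b [0.5581 0.3527 0.017 ]
side mid [0.5582 0.2599 0.017 ]
side tx c1 [0.6338 0.1815 0.017 ]
side tx c2 [0.5686 0.1831 0.017 ]
side tx c3 [0.6355 0.2385 0.017 ]
side txc4 [0.5723 0.2378 0.017 ]
side hs1 [0.5402 0.2843 0.017 ]
side hs2 [0.4646 0.2845 0.017 ]
side hs3 [0.54
[... 668 characters left out ...]
624 -0.1271  0.024 ]
scene hs [ 0.6363 -0.0188  0.03  ]
scene hs [0.6734 0.0288 0.03  ]
scene hs [0.705  0.0051 0.03  ]
scene hs [ 0.6662 -0.0461  0.03  ]
side hs [0.6978 0.013  0.03  ]
side hs [ 0.6666 -0.0393  0.03  ]
side hs [ 0.6401 -0.0219  0.03  ]
side hs [0.6738 0.0308 0.03  ]
scene tr [ 0.5279 -0.139   0.04  ]
scene tr [ 0.5477 -0.0984  0.04  ]
scene tr [ 0.5667 -0.1069  0.04  ]
scene tr [ 0.5458 -0.1498  0.04  ]
side tr [ 0.5652 -0.1067  0.04  ]
side tr [ 0.5472 -0.1444  0.04  ]
side tr [ 0.5245 -0.1363  0.04  ]
side tr [ 0.5427 -0.098   0.04  ]
scene sh [ 0.5496 -0.2352  0.03  ]
scene sh [ 0.5748 -0.2189  0.03  ]
scene sh [ 0.5956 -0.2484  0.03  ]
scene sh [ 0.5661 -0.2679  0.03  ]
```

```bash
cat >> h.py <<'E'
def go(x,y,z,yaw=None,grasp=False):
    o=robot.get_obs(); p=np.array(o['tool_pos']); r=R.from_euler('xyz',o['ee_rot'])
    yw=np.arctan2(*r.as_matrix()[[1,0],0])
    print('pos',p.round(4),'rpy',np.round(o['ee_rot'],4),'t',round(o['time'],2),'w',round(o['width'],4),'F',np.round(o['wrist_force'],1),'j',np.round(o['joint_positions'],2))
    if yaw is not None:
        print('rot z total',round(-(yaw-yw),4)); 
        r2=R.from_euler('xyz',[np.pi,0,yaw]); print('delta after rot mm',(r2.inv().apply(np.array([x,y,z])-p)*1000).round(1), 'full rotvec',(r.inv()*r2).as_rotvec().round(4))
    print('delta tool mm',(r.inv().apply(np.array([x,y,z])-p)*1000).round(1))
E
python3 - <<'E'
from h import *
go(.52,-.14,.2,1.124)
E
```

```text
pos [ 0.2013 -0.5117  0.2051] rpy [-3.1415e+00  7.0000e-04 -1.1960e+00] t 0.3 w 0.0936 F [ 0.9 -0.   0.7] j [-1.3   0.09  1.37  0.    1.68 -0.1 ]
rot z total -2.32
delta after rot mm [472.9 126.8   5.1] full rotvec [-8.00e-04  2.00e-04 -2.32e+00]
delta tool mm [-229.2 -432.6    5.3]
```

```bash
python3 -m handwheel '{"delta_pos":[[-28,-54,0],[-28,-54,0],[-28,-54,0],[-28,-54,0],[-28,-54,0],[-28,-54,0],[-28,-54,0],[-28,-54,0]],"rotation":[[0,0,0],[0,0,0],[0,0,0],[0,0,0],[0,0,0],[0,0,0],[0,0,0],[0,0,0]],"claw":[-1,-1,-1,-1,-1,-1,-1,-1]}'
python3 -m handwheel '{"delta_pos":[[0,0,0],[0,0,0],[0,0,0],[0,0,0],[0,0,0],[0,0,0],[0,0,0],[0,0,0]],"rotation":[[0,0,-0.185],[0,0,-0.185],[0,0,-0.185],[0,0,-0.185],[0,0,-0.185],[0,0,-0.185],[0,0,-0.185],[0,0,-0.185]],"claw":[-1,-1,-1,-1,-1,-1,-1,-1]}'
python3 - <<'E'
from h import *
go(.5458,-.122,.15,1.124)
E
```

```text
time: 1.3
tool_pos: [0.5224, -0.1436, 0.2056]
ee_rot: [-3.141, -0.001, -1.196]
wrist_force: [-0.0, -0.8, -0.3]
width: 0.094
time: 2.3
tool_pos: [0.5213, -0.1452, 0.2054]
ee_rot: [-3.142, 0.0, 0.29]
wrist_force: [0.1, 0.5, -0.2]
width: 0.0939
pos [ 0.5213 -0.1452  0.2054] rpy [-3.1416e+00  2.0000e-04  2.9010e-01] t 2.3 w 0.0939 F [ 0.1  0.5 -0.2] j [-0.38  0.07  1.39 -0.    1.68 -0.67]
rot z total -0.8339
delta after rot mm [31.5 12.1 55.4] full rotvec [-1.000e-04  2.000e-04 -8.339e-01]
delta tool mm [ 30.1 -15.2  55.4]
```

```bash
python3 -m handwheel '{"delta_pos":[[0,0,0],[0,0,0],[0,0,0],[0,0,0],[0,0,0],[16,6,28],[16,6,28],[0,0,0]],"rotation":[[0,0,-0.167],[0,0,-0.167],[0,0,-0.167],[0,0,-0.167],[0,0,-0.167],[0,0,0],[0,0,0],[0,0,0]],"claw":[-1,-1,-1,-1,-1,-1,-1,-1]}'
python3 - <<'E'
from h import *
snap('wrist','w1'); go(.5458,-.122,.15,1.124)
E
```

```text
time: 3.3
tool_pos: [0.5447, -0.1206, 0.1465]
ee_rot: [-3.135, 0.001, 1.12]
wrist_force: [-0.0, -0.4, -0.1]
width: 0.0942
pos [ 0.5454 -0.1214  0.1485] rpy [-3.1389e+00  8.0000e-04  1.1198e+00] t 3.35 w 0.0939 F [-0.2 -1.   0.8] j [-0.32  0.13  1.44 -0.    1.58 -1.44]
rot z total -0.0042
delta after rot mm [-0.4  0.6 -1.5] full rotvec [-0.0027  0.0008 -0.0042]
delta tool mm [-0.4  0.6 -1.5]
```

View pics/w1.png

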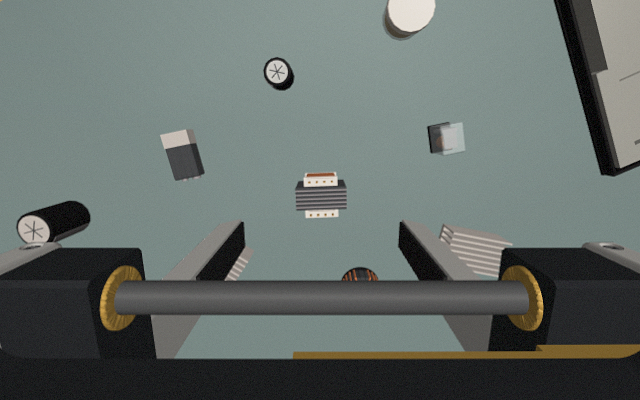

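```bash
python3 - <<'E'
from h import *
crop('w1',280,160,360,230,8,'cw1')
s=load('w1')
P=[at(s,*q,.04) for q in [(296,180),(346,180),(296,209),(347,209)]]
print(np.array(P).round(4),np.mean(P,0))
go(*np.mean(P,0)[:2],.05,1.124)
E
```

```text
[[ 0.5212 -0.1356  0.04  ]
 [ 0.5415 -0.0937  0.04  ]
 [ 0.5461 -0.1483  0.04  ]
 [ 0.5673 -0.1046  0.04  ]] [ 0.54402112 -0.12051586  0.04      ]
pos [ 0.5454 -0.1214  0.1485] rpy [-3.1389e+00  8.0000e-04  1.1198e+00] t 3.35 w 0.0939 F [-0.2 -1.   0.8] j [-0.32  0.13  1.44 -0.    1.58 -1.44]
rot z total -0.0042
delta after rot mm [ 0.2 -1.6 98.5] full rotvec [-0.0027  0.0008 -0.0042]
delta tool mm [ 0.3 -1.4 98.5]
```

View pics/cw1.png

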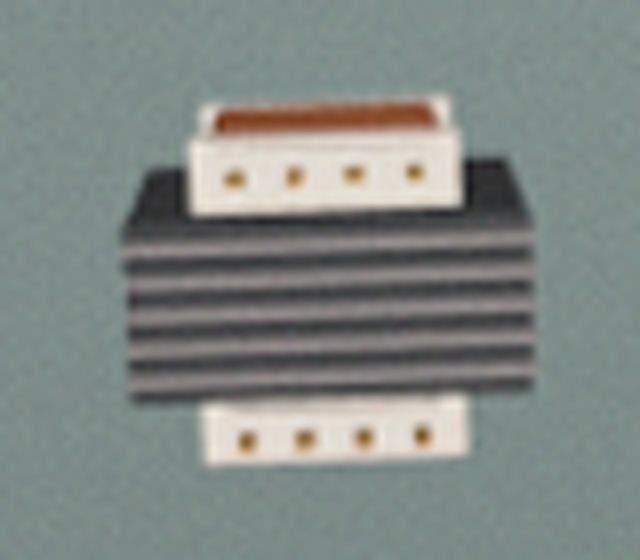

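```bash
python3 - <<'E'
from h import *
s=load('w1')
P=np.array([cp(s,*q,280,160,8,.04) for q in [(125,235),(530,225),(130,400),(533,388)]])
m=P.mean(0);print(P.round(4),m, [np.arctan2(*(P[j]-P[i])[[1,0]]) for i,j in ((0,1),(2,3))])
go(*m[:2],.016,np.arctan2(*(P[3]-P[2]+P[1]-P[0])[[1,0]]))
E
```

```text
[[ 0.5284 -0.1401  0.04  ]
 [ 0.548  -0.0969  0.04  ]
 [ 0.5465 -0.1487  0.04  ]
 [ 0.5661 -0.1049  0.04  ]] [ 0.54728243 -0.12263488  0.04      ] [np.float64(1.1447597854373772), np.float64(1.1503663326469122)]
pos [ 0.5454 -0.1214  0.1485] rpy [-3.1389e+00  8.0000e-04  1.1198e+00] t 3.35 w 0.0939 F [-0.2 -1.   0.8] j [-0.32  0.13  1.44 -0.    1.58 -1.44]
rot z total -0.0278
delta after rot mm [ -0.3   2.2 132.5] full rotvec [-0.0027  0.0008 -0.0278]
delta tool mm [ -0.2   2.6 132.5]
```

```bash
python3 -m handwheel '{"delta_pos":[[0,2.3,0],[0,0,45],[0,0,45],[0,0,30],[0,0,14],[0,0,0],[0,0,0],[0,0,0]],"rotation":[[0,0,-0.028],[0,0,0],[0,0,0],[0,0,0],[0,0,0],[0,0,0],[0,0,0],[0,0,0]],"claw":[-1,-1,-1,-1,-1,-1,1,1]}'
python3 -m handwheel '{"delta_pos":[[0,0,0],[0,0,0],[0,0,0],[0,0,0],[0,0,-5],[0,0,-10],[0,0,0],[0,0,0]],"rotation":[[0,0,0],[0,0,0],[0,0,0],[0,0,0],[0,0,0],[0,0,0],[0,0,0],[0,0,0]],"claw":[1,1,1,1,1,1,1,1]}'
python3 - <<'E'
from h import *
snap('wrist','w2'); go(.605,.2075,.15,0)
E
```

```text
time: 4.35
tool_pos: [0.5495, -0.1231, 0.0174]
ee_rot: [3.138, -0.0, 1.147]
wrist_force: [0.3, 0.1, 0.3]
width: 0.0773
time: 5.35
tool_pos: [0.5482, -0.1227, 0.0305]
ee_rot: [3.141, 0.0, 1.147]
wrist_force: [-0.7, -1.1, -3.3]
width: 0.0476
pos [ 0.548  -0.1227  0.0303] rpy [-3.1412e+00  1.0000e-04  1.1470e+00] t 5.4 w 0.0482 F [-0.4  0.3 -2.6] j [-0.32  0.21  1.59 -0.    1.34 -1.47]
rot z total 1.147
delta after rot mm [  57.  -330.2 -119.7] full rotvec [-3.000e-04  4.000e-04  1.147e+00]
delta tool mm [ 324.4  -83.9 -119.7]
```

View pics/w2.png

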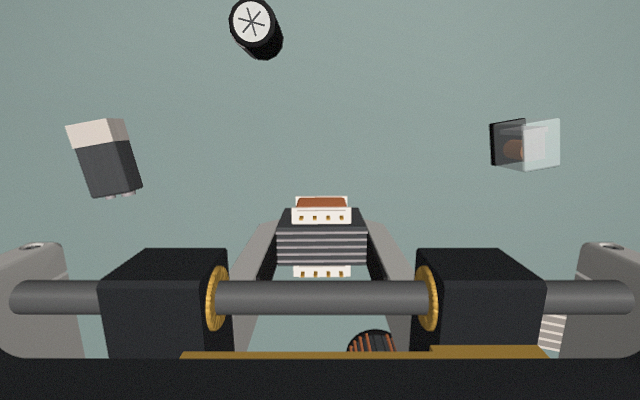

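```bash
python3 -m handwheel '{"delta_pos":[[0,0,-20],[0,0,-20],[0,0,-20],[0,0,-20],[0,0,-10],[0,0,0],[0,0,0],[0,0,0]],"rotation":[[0,0,0],[0,0,0.164],[0,0,0.164],[0,0,0.164],[0,0,0.164],[0,0,0.164],[0,0,0.164],[0,0,0.163]],"claw":[1,1,1,1,1,1,1,1]}'
python3 -m handwheel '{"delta_pos":[[8,-45,0],[8,-47,0],[8,-47,0],[8,-47,0],[8,-47,0],[8,-47,0],[8,-45,0],[0,0,0]],"rotation":[[0,0,0],[0,0,0],[0,0,0],[0,0,0],[0,0,0],[0,0,0],[0,0,0],[0,0,0]],"claw":[1,1,1,1,1,1,1,1]}'
python3 - <<'E'
from h import *
snap('wrist','w3'); go(.605,.2075,.15,0);snap('scene','s3')
E
```

```text
time: 6.4
tool_pos: [0.5478, -0.1226, 0.12]
ee_rot: [-3.141, 0.001, -0.005]
wrist_force: [0.4, 0.8, -2.4]
width: 0.0477
time: 7.4
tool_pos: [0.6037, 0.2056, 0.1194]
ee_rot: [-3.141, 0.001, 0.005]
wrist_force: [0.3, -0.1, -3.8]
width: 0.0479
pos [0.6037 0.2036 0.1195] rpy [3.1407e+00 1.5000e-03 2.8000e-03] t 7.45 w 0.0478 F [-0.1 -0.5 -3.1] j [ 0.24  0.31  1.28 -0.    1.55  0.23]
rot z total 0.0028
delta after rot mm [  1.3  -3.9 -30.5] full rotvec [0.0009 0.0015 0.0028]
delta tool mm [  1.3  -3.9 -30.5]
```

View pics/w3.png

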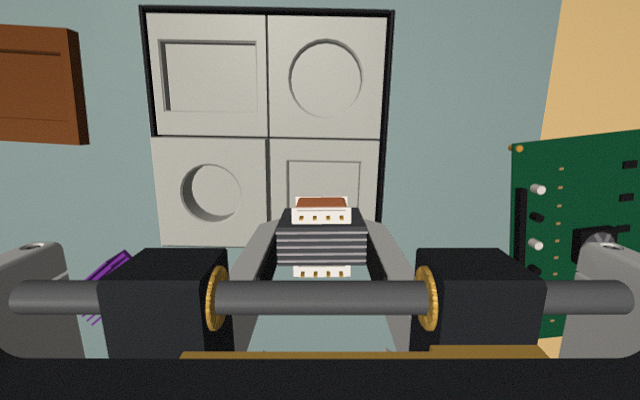

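View pics/s3.png

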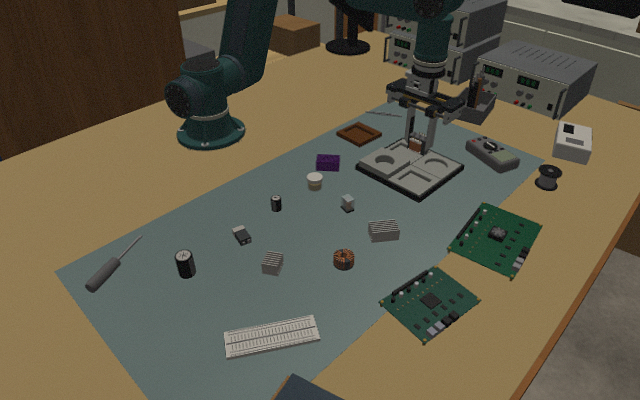

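```bash
python3 - <<'E'
from h import *
np.set_printoptions(precision=4,suppress=True)
crop('w3',140,5,400,250,3,'cw3')
E
```

```text
(no output)
```

View pics/cw3.png

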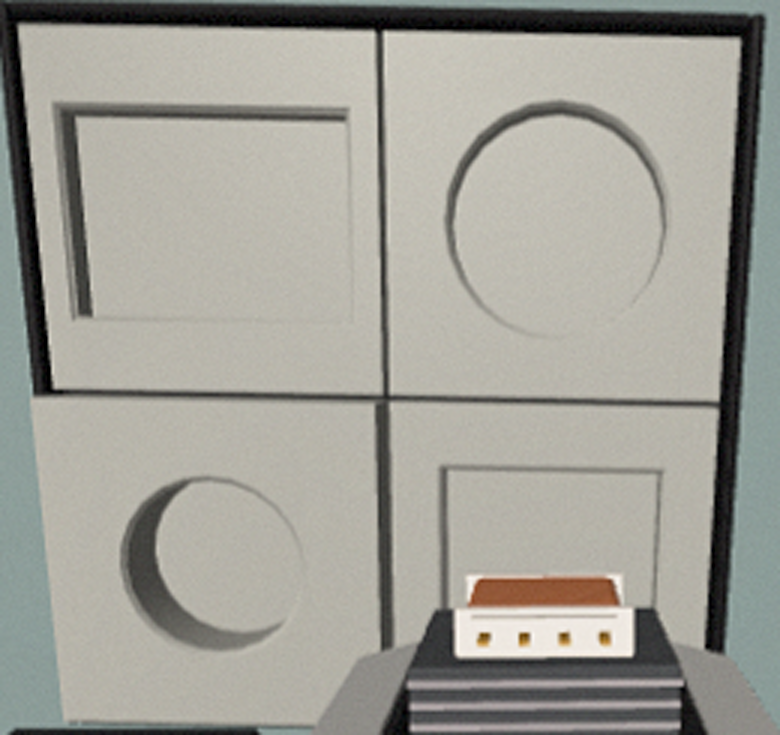

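```bash
python3 - <<'E'
from h import *
np.set_printoptions(precision=4,suppress=True)
s=load('w3')
def q(n,X,Y,z=.017): p=cp(s,X,Y,140,5,3,z);print(n,p)
q('seamtop',380,28);q('seam mid',388,398);q('seam R',718,404)
q('hs1',54,104);q('hs2',348,109);q('hs3',75,317);q('hs4',353,321)
q('chT',560,101);q('chB',560,337);q('chL',447,220);q('chR',667,220)
q('capL',120,560,.03);q('capR',304,560,.03);q('capT',207,476,.03);q('capB',205,650,.03)
q('tall',33,397,.03);q('tall',65,722,.03);q('tallR',377,402,.03)
q('tx',442,467);q('tx',663,469)
E
```

```text
seamtop [0.5581 0.3584 0.017 ]
seam mid [0.557  0.2589 0.017 ]
seam R [0.655  0.2575 0.017 ]
hs1 [0.4667 0.3391 0.017 ]
hs2 [0.5485 0.338  0.017 ]
hs3 [0.4664 0.2818 0.017 ]
hs4 [0.5475 0.281  0.017 ]
chT [0.6074 0.3402 0.017 ]
chB [0.6079 0.2766 0.017 ]
chL [0.5755 0.3089 0.017 ]
chR [0.6382 0.3091 0.017 ]
capL [0.4785 0.2122 0.03  ]
capR [0.5328 0.2124 0.03  ]
capT [0.5061 0.2371 0.03  ]
capB [0.5014 0.1845 0.03  ]
tall [0.4584 0.2594 0.03  ]
tall [0.4565 0.1612 0.03  ]
tallR [0.556  0.2583 0.03  ]
tx [0.5726 0.2385 0.017 ]
tx [0.6393 0.2381 0.017 ]
```

```bash
python3 -m handwheel '{"delta_pos":[[2,-4.7,0],[0,0,20],[0,0,20],[0,0,20],[0,0,16],[0,0,12],[0,0,0],[0,0,0]],"rotation":[[0,0,0],[0,0,0],[0,0,0],[0,0,0],[0,0,0],[0,0,0],[0,0,0],[0,0,0]],"claw":[1,1,1,1,1,1,1,1]}'
python3 - <<'E'
from h import *
go(.606,.209,.0215,0);snap('scene','s4');snap('wrist','w4');crop('s4',340,80,480,205,5,'cs4')
E
```

```text
time: 8.5
tool_pos: [0.6069, 0.2072, 0.0333]
ee_rot: [-3.141, -0.002, 0.0]
wrist_force: [0.3, 0.4, -2.5]
width: 0.0475
pos [0.6069 0.2072 0.0333] rpy [-3.1413e+00 -1.6000e-03  1.0000e-04] t 8.5 w 0.0475 F [ 0.3  0.4 -2.5] j [ 0.24  0.37  1.37 -0.    1.39  0.24]
rot z total 0.0001
delta after rot mm [-0.9 -1.8 11.8] full rotvec [-0.0003 -0.0016  0.0001]
delta tool mm [-0.9 -1.8 11.8]
```

View pics/cs4.png

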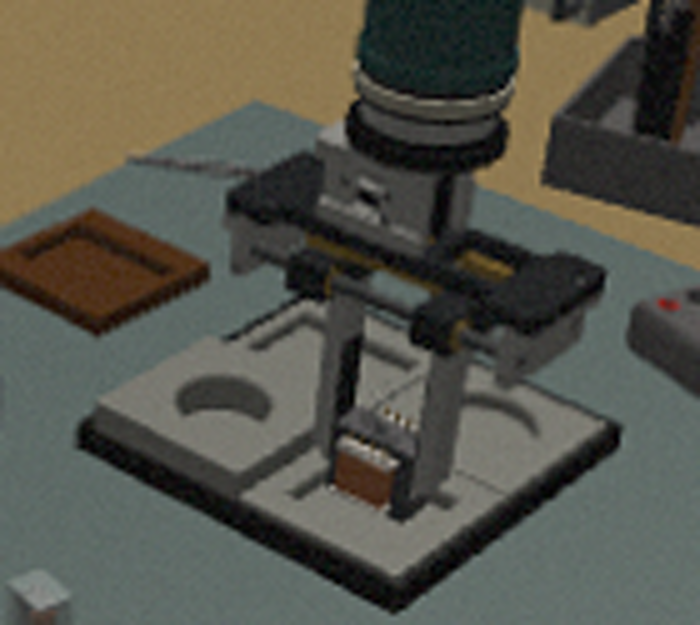

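View pics/w4.png

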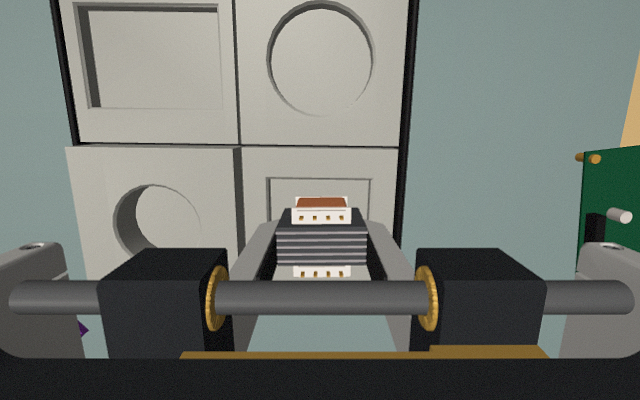

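```bash
python3 -m handwheel '{"delta_pos":[[0,-1.5,0],[0,0,3],[0,0,3],[0,0,2],[0,0,1.5],[0,0,1],[0,0,0],[0,0,0]],"rotation":[[0,0,0],[0,0,0],[0,0,0],[0,0,0],[0,0,0],[0,0,0],[0,0,0],[0,0,0]],"claw":[1,1,1,1,1,1,1,1]}'

```

```text
time: 9.6
tool_pos: [0.6061, 0.2084, 0.0226]
ee_rot: [3.141, -0.0, -0.0]
wrist_force: [-2.5, -0.5, 2.3]
width: 0.0476
```

```bash
python3 -m handwheel '{"delta_pos":[[0,0,0],[0,0,0],[0,0,0],[0,0,-10],[0,0,-30],[0,0,-40],[0,0,-20],[0,0,0]],"rotation":[[0,0,0],[0,0,0],[0,0,0],[0,0,0],[0,0,0],[0,0,0],[0,0,0],[0,0,0]],"claw":[-0.3,-0.3,-0.3,-0.3,-0.3,-0.5,-1,-1]}'
python3 - <<'E'
from h import *
go(.663,-.129,.12);snap('scene','s5');snap('wrist','w5');crop('s5',340,120,480,205,5.6,'cs5')
E
```

```text
time: 10.6
tool_pos: [0.6075, 0.2088, 0.1245]
ee_rot: [-3.141, -0.005, -0.0]
wrist_force: [0.2, -0.2, 1.1]
width: 0.087
pos [0.6075 0.2088 0.1245] rpy [-3.1405 -0.0047 -0.    ] t 10.6 w 0.087 F [ 0.2 -0.2  1.1] j [ 0.24  0.32  1.26 -0.    1.56  0.24]
delta tool mm [ 55.5 337.8   4.4]
```

View pics/cs5.png

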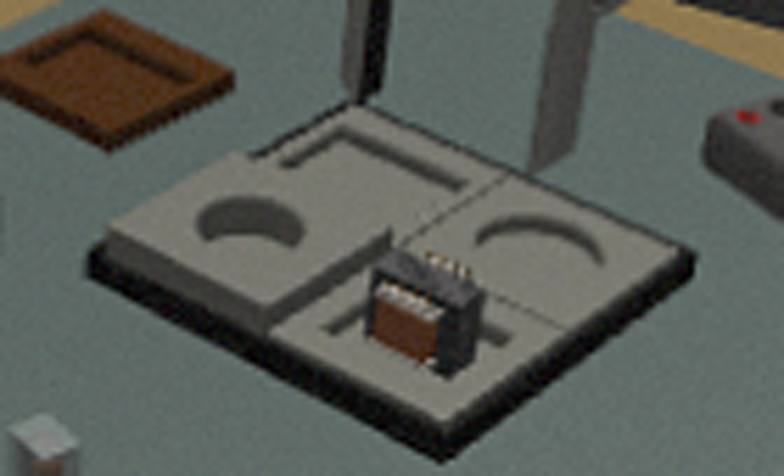

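View pics/w5.png

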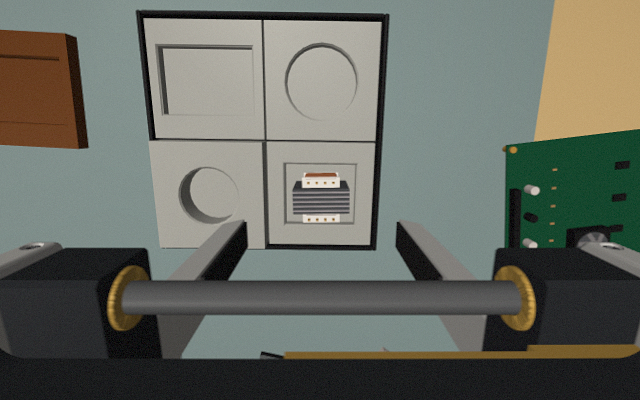

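```bash
python3 -m handwheel '{"delta_pos":[[8,48,0],[8,49,0],[8,49,0],[8,49,0],[8,49,0],[8,48,0],[7,46,0],[0,0,0]],"rotation":[[0,0,0],[0,0,0],[0,0,0],[0,0,0],[0,0,0],[0,0,0],[0,0,0],[0,0,0]],"claw":[-1,-1,-1,-1,-1,-1,-1,-1]}'
python3 - <<'E'
from h import *
go(.663,-.129,.12);snap('wrist','w6');crop('w6',220,120,420,260,4,'cw6')
E
```

```text
time: 11.7
tool_pos: [0.6599, -0.1329, 0.1186]
ee_rot: [-3.141, 0.005, -0.005]
wrist_force: [0.7, 0.5, 0.0]
width: 0.094
pos [ 0.6599 -0.1329  0.1186] rpy [-3.1412  0.0048 -0.005 ] t 11.7 w 0.094 F [0.7 0.5 0. ] j [-0.28  0.39  1.17 -0.    1.58 -0.28]
delta tool mm [ 3.1 -3.9 -1.4]
```

View pics/cw6.png

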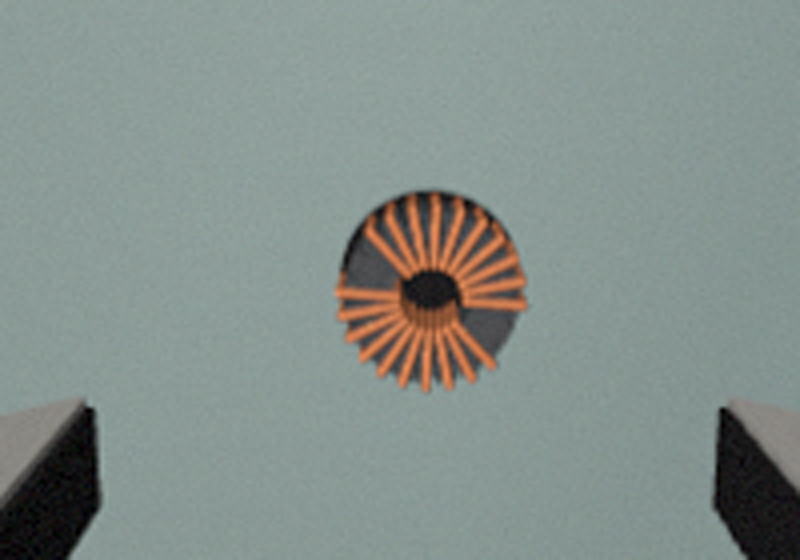

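View pics/w6.png

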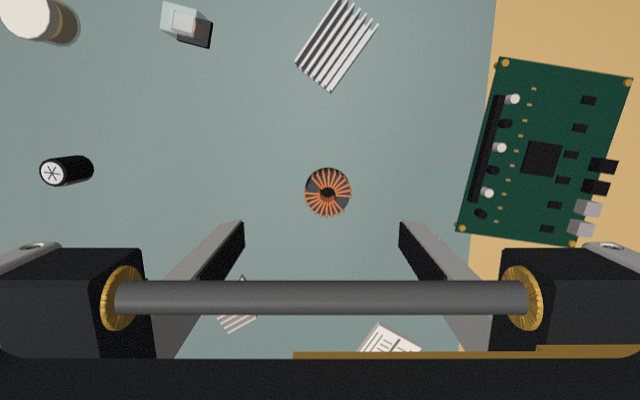

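```bash
python3 - <<'E'
from h import *
s=load('w6');p=cp(s,432,290,220,120,4,.022);print(p,cp(s,338,295,220,120,4,.022),cp(s,527,295,220,120,4,.022))
go(*p[:2],.011,.5)
s=load('w6')
P=np.array([at(s,*q,.03) for q in [(295,63),(332,93),(379,25),(342,-6)]]);print(P[:3].round(4),(P[0]+P[2])/2)
E
```

```text
[ 0.66539141 -0.12820678  0.022     ] [ 0.64404112 -0.12926389  0.022     ] [ 0.68695558 -0.12947415  0.022     ]
pos [ 0.66   -0.1307  0.119 ] rpy [-3.1399e+00  4.5000e-03 -2.8000e-03] t 11.75 w 0.0938 F [-0.3 -0.3 -0.4] j [-0.28  0.39  1.17  0.    1.58 -0.28]
rot z total -0.5028
delta after rot mm [  6.    0.4 108. ] full rotvec [-0.0027  0.004  -0.5028]
delta tool mm [  5.9  -2.3 108. ]
[[ 0.6391 -0.0199  0.03  ]
 [ 0.6689 -0.0432  0.03  ]
 [ 0.7057  0.0076  0.03  ]] [ 0.67242013 -0.00619174  0.03      ]
```

```bash
python3 -m handwheel '{"delta_pos":[[0,0,10],[0,0,20],[0,0,20],[5.5,0.3,20],[0,0,20],[0,0,12],[0,0,5],[0,0,0]],"rotation":[[0,0,-0.168],[0,0,-0.168],[0,0,-0.168],[0,0,0],[0,0,0],[0,0,0],[0,0,0],[0,0,0]],"claw":[-1,-1,-1,-1,-1,-1,-1,-1]}'
python3 - <<'E'
from h import *
go(.665,-.1283,.012);snap('wrist','w7')
E
```

```text
time: 12.75
tool_pos: [0.6662, -0.1272, 0.015]
ee_rot: [3.141, -0.0, 0.503]
wrist_force: [0.9, -0.1, 0.4]
width: 0.0942
pos [ 0.6662 -0.1272  0.015 ] rpy [ 3.1415e+00 -1.0000e-04  5.0340e-01] t 12.75 w 0.0942 F [ 0.9 -0.1  0.4] j [-0.27  0.47  1.28 -0.    1.39 -0.78]
delta tool mm [-1.6  0.3  3. ]
```

View pics/w7.png

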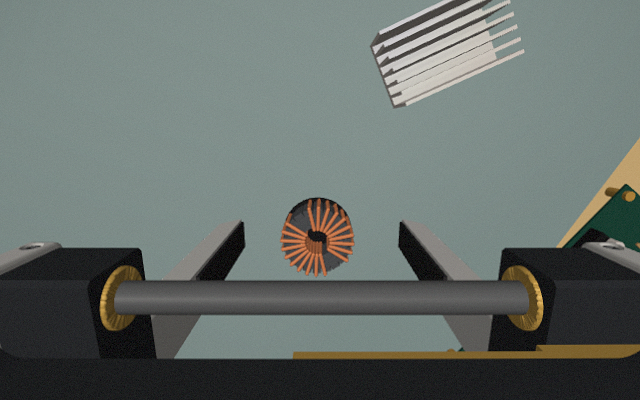

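```bash
python3 -m handwheel '{"delta_pos":[[-1,0,1],[0,0,0],[0,0,0],[0,0,0],[0,0,0],[0,0,0],[0,0,0],[0,0,0]],"rotation":[[0,0,0],[0,0,0],[0,0,0],[0,0,0],[0,0,0],[0,0,0],[0,0,0],[0,0,0]],"claw":[-1,0,1,1,1,1,1,1]}'
python3 -m handwheel '{"delta_pos":[[0,0,-5],[0,0,-15],[0,0,-20],[0,0,-20],[0,0,-20],[0,0,0],[0,0,0],[0,0,0]],"rotation":[[0,0,0],[0,0,0],[0,0,0],[0,0,0],[0,0,0],[0,0,0],[0,0,0],[0,0,0]],"claw":[1,1,1,1,1,1,1,1]}'
python3 - <<'E'
from h import *
go(.607,.3085,.092);snap('wrist','w8');snap('scene','s8');crop('s8',300,180,440,285,5,'cs8')
E
```

```text
time: 13.8
tool_pos: [0.6652, -0.1276, 0.0139]
ee_rot: [3.142, 0.0, 0.504]
wrist_force: [0.1, 0.6, 0.9]
width: 0.0431
time: 14.8
tool_pos: [0.6645, -0.1274, 0.0924]
ee_rot: [-3.14, 0.002, 0.504]
wrist_force: [0.2, 0.9, -1.0]
width: 0.0431
pos [ 0.6645 -0.1274  0.0924] rpy [-3.1398e+00  1.9000e-03  5.0390e-01] t 14.8 w 0.0431 F [ 0.2  0.9 -1. ] j [-0.27  0.41  1.2  -0.    1.53 -0.78]
delta tool mm [ 160.2 -409.5    0.9]
```

View pics/w8.png

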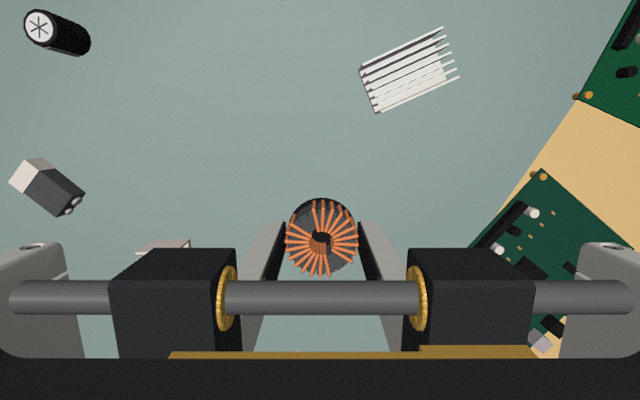

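View pics/cs8.png

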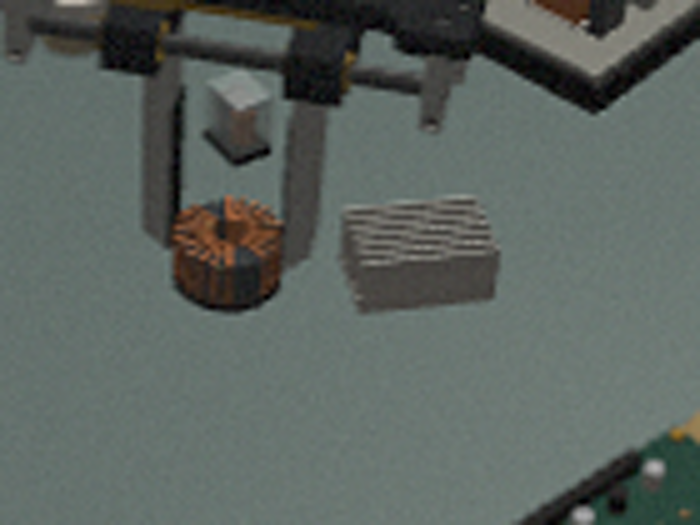

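```bash
python3 -m handwheel '{"delta_pos":[[20,-51,0],[20,-51,0],[20,-51,0],[20,-51,0],[20,-51,0],[20,-51,0],[20,-51,0],[20,-50,0]],"rotation":[[0,0,0],[0,0,0],[0,0,0],[0,0,0],[0,0,0],[0,0,0],[0,0,0],[0,0,0]],"claw":[1,1,1,1,1,1,1,1]}'
python3 -m handwheel '{"delta_pos":[[0,0,15],[0,0,15],[0,0,0],[0,0,0],[0,0,0],[0,0,0],[0,0,0],[0,0,0]],"rotation":[[0,0,0],[0,0,0],[0,0,0],[0,0,0],[0,0,0],[0,0,0],[0,0,0],[0,0,0]],"claw":[1,1,1,1,1,1,1,1]}'
python3 - <<'E'
from h import *
snap('wrist','w9');go(.607,.3085,.02);
E
```

```text
time: 15.9
tool_pos: [0.6082, 0.3077, 0.0933]
ee_rot: [3.142, 0.001, 0.504]
wrist_force: [1.1, -0.8, -0.0]
width: 0.0427
time: 16.9
tool_pos: [0.6089, 0.3061, 0.0641]
ee_rot: [3.142, -0.0, 0.504]
wrist_force: [-0.0, 0.1, -0.7]
width: 0.0429
pos [0.6088 0.3061 0.064 ] rpy [ 3.1415e+00 -1.0000e-04  5.0410e-01] t 16.95 w 0.043 F [ 0.2 -0.1  0.4] j [ 0.38  0.44  1.22 -0.    1.48 -0.12]
delta tool mm [-0.5 -3.  44. ]
```

View pics/w9.png

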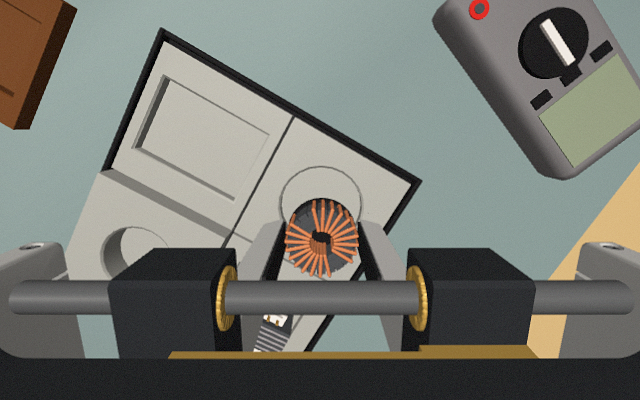

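```bash
python3 - <<'E'
from h import *
s=load('w9');p=at(s,320,165,.017);d=np.array([-np.sin(.504),np.cos(.504)]);print(p,p[:2]-d*.031)
print(at(s,280,202,.017),at(s,361,202,.017), at(s,320,240,.045))
E
python3 -m handwheel '{"delta_pos":[[-0.5,-2.5,10],[0,0,12],[0,0,8],[0,0,4],[0,0,3],[0,0,0],[0,0,0],[0,0,0]],"rotation":[[0,0,0],[0,0,0],[0,0,0],[0,0,0],[0,0,0],[0,0,0],[0,0,0],[0,0,0]],"claw":[1,1,1,1,1,1,1,1]}'
```

```text
[0.59082878 0.33691017 0.017     ] [0.60579967 0.30976478]
[0.57795025 0.29803997 0.017     ] [0.63120194 0.32733032 0.017     ] [0.61365862 0.2954787  0.045     ]
time: 17.95
tool_pos: [0.6074, 0.3081, 0.0274]
ee_rot: [3.141, -0.001, 0.504]
wrist_force: [-0.9, -0.0, -0.4]
width: 0.0433
```

```bash
python3 -m handwheel '{"delta_pos":[[0,0,2],[0,0,2],[0,0,1],[0,0,1],[0,0,0],[0,0,0],[0,0,0],[0,0,0]],"rotation":[[0,0,0],[0,0,0],[0,0,0],[0,0,0],[0,0,0],[0,0,0],[0,0,0],[0,0,0]],"claw":[1,1,1,1,1,1,1,1]}'
python3 -m handwheel '{"delta_pos":[[0,0,0.5],[0,0,0.5],[0,0,0],[0,0,0],[0,0,0],[0,0,0],[0,0,0],[0,0,0]],"rotation":[[0,0,0],[0,0,0],[0,0,0],[0,0,0],[0,0,0],[0,0,0],[0,0,0],[0,0,0]],"claw":[1,1,1,1,1,1,1,1]}'
python3 - <<'E'
from h import *
snap('scene','s9');crop('s9',340,100,480,205,5.6,'cs9');snap('side','d9');crop('d9',170,230,320,350,5,'cd9')
E
```

```text
time: 18.95
tool_pos: [0.6072, 0.3081, 0.021]
ee_rot: [3.142, -0.0, 0.504]
wrist_force: [0.4, 0.3, -0.4]
width: 0.0431
time: 19.95
tool_pos: [0.6072, 0.308, 0.0209]
ee_rot: [3.141, -0.0, 0.504]
wrist_force: [-1.8, -1.8, 4.8]
width: 0.0433
```

View pics/cs9.png

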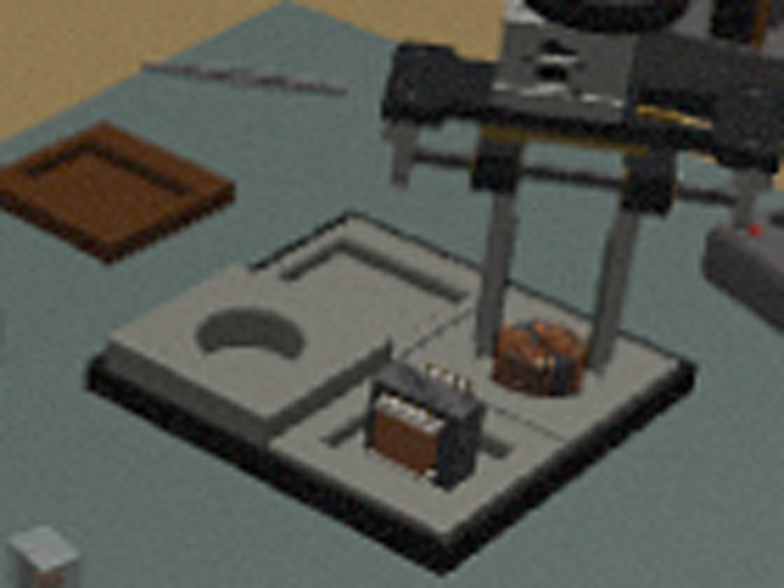

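View pics/cd9.png

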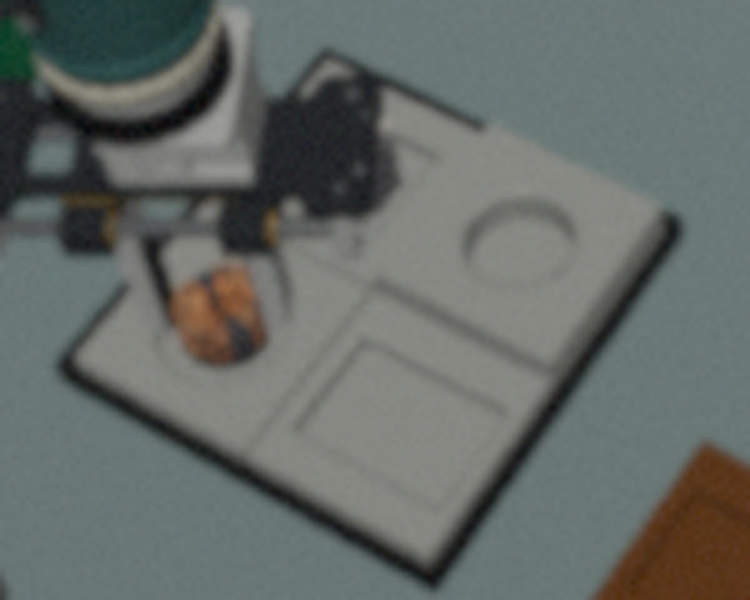

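```bash
python3 -m handwheel '{"delta_pos":[[0,0,0],[0,0,0],[0,0,0],[0,0,-10],[0,0,-30],[0,0,-40],[0,0,-20],[0,0,0]],"rotation":[[0,0,0],[0,0,0],[0,0,0],[0,0,0],[0,0,0],[0,0,0],[0,0,0],[0,0,0]],"claw":[-0.25,-0.25,-0.25,-0.25,-0.25,-0.5,-1,-1]}'
python3 - <<'E'
from h import *
snap('wrist','w10');go(.4543,-.3765,.12)
E
```

```text
time: 21.05
tool_pos: [0.6084, 0.3085, 0.1226]
ee_rot: [3.141, -0.005, 0.504]
wrist_force: [-0.5, -1.0, -0.5]
width: 0.0855
pos [0.6074 0.3081 0.1202] rpy [ 3.1414e+00 -9.0000e-04  5.0400e-01] t 21.1 w 0.0893 F [-0.6  0.4 -0.3] j [ 0.39  0.41  1.15 -0.    1.58 -0.12]
delta tool mm [-4.646e+02  5.255e+02 -1.000e-01]
```

View pics/w10.png

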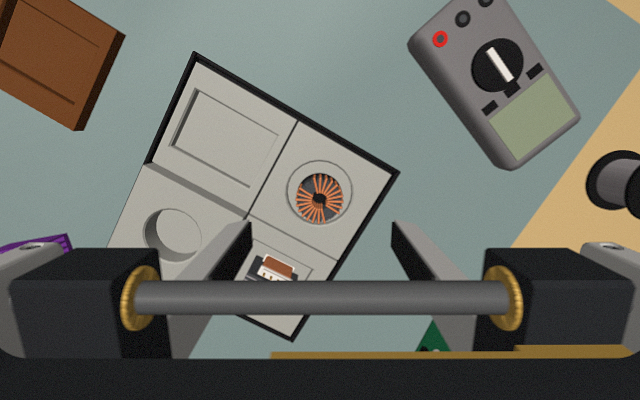

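```bash
python3 -m handwheel '{"delta_pos":[[-39,44,0],[-39,44,0],[-39,44,0],[-39,44,0],[-39,44,0],[-39,44,0],[-39,44,0],[-39,44,0]],"rotation":[[0,0,0],[0,0,0],[0,0,0],[0,0,0],[0,0,0],[0,0,0],[0,0,0],[0,0,0]],"claw":[-1,-1,-1,-1,-1,-1,-1,-1]}'
python3 -m handwheel '{"delta_pos":[[-38,43,0],[-38,43,0],[-38,43,0],[-38,43,0],[0,0,0],[0,0,0],[0,0,0],[0,0,0]],"rotation":[[0,0,0],[0,0,0],[0,0,0],[0,0,0],[0,0,0],[0,0,0],[0,0,0],[0,0,0]],"claw":[-1,-1,-1,-1,-1,-1,-1,-1]}'
python3 - <<'E'
from h import *
snap('wrist','w11');go(.4543,-.3765,.12)
E
```

```text
time: 22.1
tool_pos: [0.502, -0.1521, 0.1175]
ee_rot: [-3.139, 0.002, 0.504]
wrist_force: [0.8, -0.3, -0.7]
width: 0.0939
time: 23.1
tool_pos: [0.4544, -0.3735, 0.1199]
ee_rot: [-3.141, -0.0, 0.506]
wrist_force: [0.2, 0.1, 0.3]
width: 0.0943
pos [ 0.4544 -0.3738  0.1201] rpy [ 3.1415e+00 -1.0000e-04  5.0580e-01] t 23.15 w 0.0938 F [-0.6  0.2 -0.5] j [-0.78  0.2   1.41  0.    1.53 -1.29]
delta tool mm [-1.4  2.3  0.1]
```

View pics/w11.png

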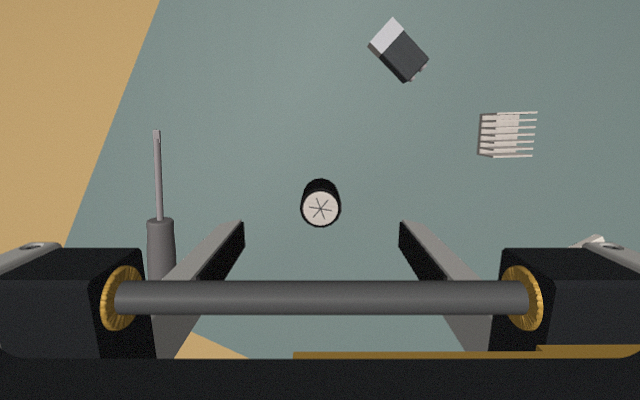

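```bash
python3 - <<'E'
from h import *
s=load('w11');p=at(s,320.5,208.5,.05);print(p);go(*p[:2],.027)
E
```

```text
[ 0.45554594 -0.37691639  0.05      ]
pos [ 0.4544 -0.3738  0.1201] rpy [ 3.1415e+00 -1.0000e-04  5.0580e-01] t 23.15 w 0.0938 F [-0.6  0.2 -0.5] j [-0.78  0.2   1.41  0.    1.53 -1.29]
delta tool mm [-0.6  3.3 93.1]
```

```bash
python3 -m handwheel '{"delta_pos":[[-0.6,3,10],[0,0,30],[0,0,30],[0,0,18],[0,0,6],[0,0,0],[0,0,0],[0,0,0]],"rotation":[[0,0,0],[0,0,0],[0,0,0],[0,0,0],[0,0,0],[0,0,0],[0,0,0],[0,0,0]],"claw":[-1,-1,-1,-1,-1,-1,1,1]}'
python3 -m handwheel '{"delta_pos":[[0,0,0],[0,0,0],[0,0,0],[0,0,0],[0,0,-5],[0,0,-20],[0,0,-30],[0,0,-40]],"rotation":[[0,0,0],[0,0,0],[0,0,0],[0,0,0],[0,0,0],[0,0,0],[0,0,0],[0,0,0]],"claw":[1,1,1,1,1,1,1,1]}'
python3 - <<'E'
from h import *
snap('wrist','w12');go(.506,.21,.12)
E
```

```text
time: 24.15
tool_pos: [0.4555, -0.3784, 0.0273]
ee_rot: [3.139, -0.001, 0.504]
wrist_force: [-0.5, 1.4, 0.4]
width: 0.0771
time: 25.15
tool_pos: [0.4542, -0.3772, 0.1208]
ee_rot: [-3.139, 0.001, 0.504]
wrist_force: [0.5, 0.2, -0.3]
width: 0.0343
pos [ 0.4569 -0.3798  0.1286] rpy [ 3.1321e+00 -2.6000e-03  5.0400e-01] t 25.2 w 0.0345 F [ 0.9 -1.5  3.1] j [-0.79  0.2   1.39 -0.    1.54 -1.29]
delta tool mm [ 327.8 -492.8    4.8]
```

View pics/w12.png

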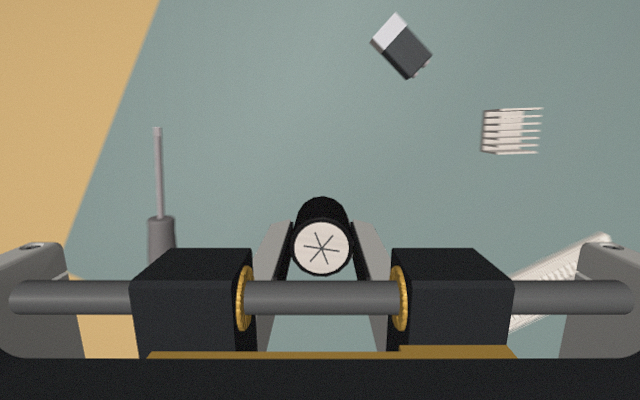

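```bash
python3 -m handwheel '{"delta_pos":[[30,-45,0],[33,-49,0],[33,-49,0],[33,-49,0],[33,-49,0],[33,-49,0],[33,-49,0],[33,-49,0]],"rotation":[[0,0,0],[0,0,0],[0,0,0],[0,0,0],[0,0,0],[0,0,0],[0,0,0],[0,0,0]],"claw":[1,1,1,1,1,1,1,1]}'
python3 -m handwheel '{"delta_pos":[[33,-49,0],[33,-52,0],[0,0,0],[0,0,0],[0,0,0],[0,0,0],[0,0,0],[0,0,0]],"rotation":[[0,0,0],[0,0,0],[0,0,0],[0,0,0],[0,0,0],[0,0,0],[0,0,0],[0,0,0]],"claw":[1,1,1,1,1,1,1,1]}'
python3 - <<'E'
from h import *
snap('wrist','w13');go(.506,.21,.035)
E
```

```text
time: 26.2
tool_pos: [0.496, 0.0899, 0.1212]
ee_rot: [3.141, -0.001, 0.504]
wrist_force: [0.5, 0.6, -0.2]
width: 0.0345
time: 27.2
tool_pos: [0.5052, 0.2078, 0.121]
ee_rot: [3.141, -0.0, 0.503]
wrist_force: [-0.0, 0.1, -0.6]
width: 0.0345
pos [0.5051 0.208  0.121 ] rpy [ 3.1415e+00 -1.0000e-04  5.0340e-01] t 27.25 w 0.0348 F [-0.6  0.2  0.4] j [ 0.29  0.11  1.51 -0.    1.52 -0.22]
delta tool mm [ 1.7 -1.4 86. ]
```

View pics/w13.png

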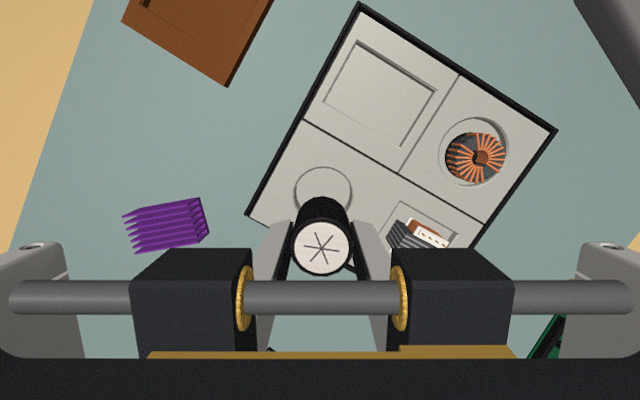

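```bash
python3 - <<'E'
from h import *
s=load('w13');p=at(s,323,166,.03);d=np.array([-np.sin(.504),np.cos(.504)]);c=p[:2]-d*.026;print(c)
l,r=at(s,294.5,190,.03),at(s,351.5,190,.03);print((l+r)/2,np.linalg.norm(l-r))
go(.506,.21,.035)
E
python3 -m handwheel '{"delta_pos":[[1.2,-1.4,10],[0,0,20],[0,0,20],[0,0,8],[0,0,0],[0,0,0],[0,0,0],[0,0,0]],"rotation":[[0,0,0],[0,0,0],[0,0,0],[0,0,0],[0,0,0],[0,0,0],[0,0,0],[0,0,0]],"claw":[1,1,1,1,1,1,1,1]}'
python3 - <<'E'
from h import *
snap('wrist','w14');snap('scene','s14');crop('s14',340,80,480,205,5,'cs14');go(.506,.21,.035)
E
```

```text
[0.50505384 0.21133341]
[0.5028294  0.21536286 0.03      ] 0.05061641719449159
pos [0.5051 0.208  0.121 ] rpy [ 3.1415e+00 -1.0000e-04  5.0340e-01] t 27.25 w 0.0348 F [-0.6  0.2  0.4] j [ 0.29  0.11  1.51 -0.    1.52 -0.22]
delta tool mm [ 1.7 -1.4 86. ]
time: 28.25
tool_pos: [0.5058, 0.2102, 0.0636]
ee_rot: [3.141, -0.001, 0.504]
wrist_force: [-0.3, -0.4, 0.0]
width: 0.0344
pos [0.5056 0.2101 0.0633] rpy [ 3.1414e+00 -6.0000e-04  5.0400e-01] t 28.35 w 0.0343 F [-0.6  0.2 -0.3] j [ 0.29  0.15  1.59 -0.    1.4  -0.21]
delta tool mm [ 0.3  0.3 28.3]
```

View pics/w14.png

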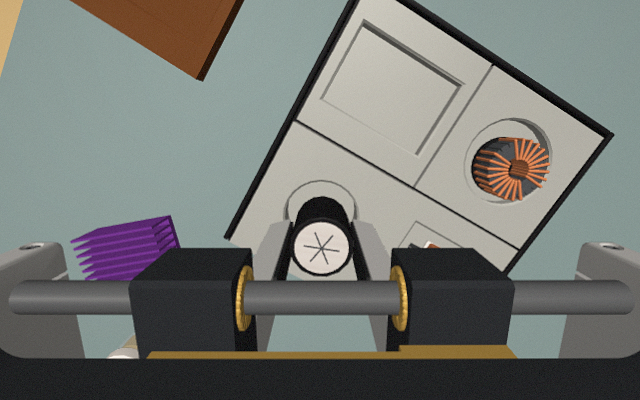

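View pics/cs14.png

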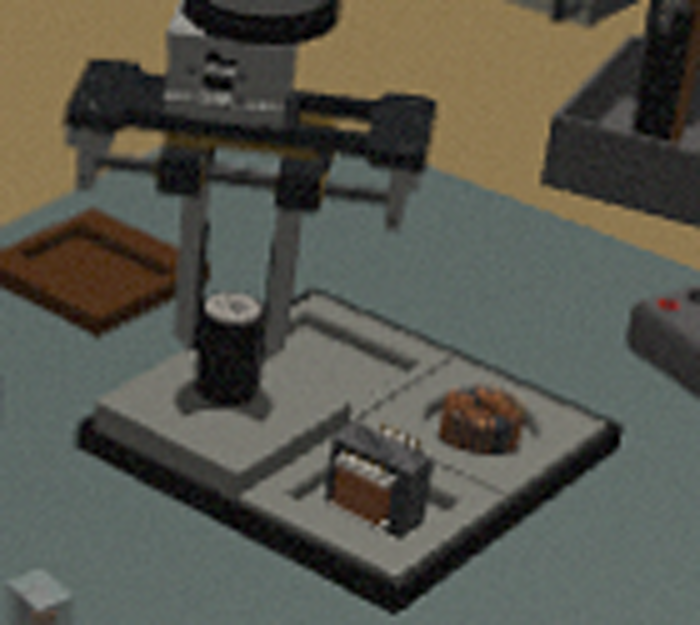

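```bash
python3 -m handwheel '{"delta_pos":[[0,0,8],[0,0,8],[0,0,5],[0,0,3],[0,0,2],[0,0,0],[0,0,0],[0,0,0]],"rotation":[[0,0,0],[0,0,0],[0,0,0],[0,0,0],[0,0,0],[0,0,0],[0,0,0],[0,0,0]],"claw":[1,1,1,1,1,1,1,1]}'
python3 -m handwheel '{"delta_pos":[[0,0,1],[0,0,0.8],[0,0,0],[0,0,0],[0,0,0],[0,0,0],[0,0,0],[0,0,0]],"rotation":[[0,0,0],[0,0,0],[0,0,0],[0,0,0],[0,0,0],[0,0,0],[0,0,0],[0,0,0]],"claw":[1,1,1,1,1,1,1,1]}'
```

```text
time: 29.35
tool_pos: [0.5056, 0.2101, 0.0372]
ee_rot: [3.141, -0.001, 0.504]
wrist_force: [1.3, -0.0, -0.2]
width: 0.0342
time: 30.35
tool_pos: [0.5054, 0.2101, 0.0352]
ee_rot: [3.141, -0.0, 0.504]
wrist_force: [0.3, -0.6, -0.3]
width: 0.0347
```

```bash
python3 -m handwheel '{"delta_pos":[[0,0,0.5],[0,0,0],[0,0,0.5],[0,0,0],[0,0,0],[0,0,0],[0,0,0],[0,0,0]],"rotation":[[0,0,0],[0,0,0],[0,0,0],[0,0,0],[0,0,0],[0,0,0],[0,0,0],[0,0,0]],"claw":[1,1,1,1,1,1,1,1]}'
```

```text
time: 31.35
tool_pos: [0.5055, 0.2101, 0.0343]
ee_rot: [3.141, -0.0, 0.504]
wrist_force: [-0.2, 0.1, 1.0]
width: 0.0345
```

```bash
python3 -m handwheel '{"delta_pos":[[0,0,0.5],[0,0,0],[0,0,0],[0,0,0],[0,0,0],[0,0,0],[0,0,0],[0,0,0]],"rotation":[[0,0,0],[0,0,0],[0,0,0],[0,0,0],[0,0,0],[0,0,0],[0,0,0],[0,0,0]],"claw":[1,1,1,1,1,1,1,1]}'
```

```text
time: 32.35
tool_pos: [0.5055, 0.2101, 0.0342]
ee_rot: [3.141, -0.0, 0.504]
wrist_force: [-2.1, -1.2, 6.1]
width: 0.0344
```

```bash
python3 -m handwheel '{"delta_pos":[[0,0,0],[0,0,0],[0,0,0],[0,0,-10],[0,0,-30],[0,0,-40],[0,0,-10],[0,0,0]],"rotation":[[0,0,0],[0,0,0],[0,0,0],[0,0,0],[0,0,0],[0,0,0],[0,0,0.16],[0,0,0.16]],"claw":[-0.02,-0.02,-0.02,-0.02,-0.05,-0.4,-1,-1]}'
python3 -m handwheel '{"delta_pos":[[0,0,0],[0,0,0],[0,0,0],[0,0,0],[0,0,0],[0,0,0],[0,0,0],[0,0,0]],"rotation":[[0,0,0.17],[0,0,0.17],[0,0,0.17],[0,0,0.17],[0,0,0.167],[0,0,0],[0,0,0],[0,0,0]],"claw":[-1,-1,-1,-1,-1,-1,-1,-1]}'
python3 - <<'E'
from h import *
snap('scene','s15');crop('s15',340,80,480,205,5,'cs15');go(.671,-.006,.12,-.663)
E
```

```text
time: 33.35
tool_pos: [0.5067, 0.2105, 0.1264]
ee_rot: [-3.141, -0.005, 0.179]
wrist_force: [-0.3, -0.5, -0.2]
width: 0.0758
time: 34.35
tool_pos: [0.5055, 0.2101, 0.1238]
ee_rot: [-3.141, -0.0, -0.662]
wrist_force: [0.1, -0.3, -0.5]
width: 0.0939
pos [0.5054 0.2101 0.1238] rpy [-3.1415e+00 -2.0000e-04 -6.6200e-01] t 34.4 w 0.0941 F [-0.6 -0.9  0. ] j [ 0.29  0.11  1.51 -0.    1.52  0.95]
rot z total 0.001
delta after rot mm [263.5  68.4   3.8] full rotvec [-0.     -0.0002  0.001 ]
delta tool mm [263.4  68.7   3.8]
```

View pics/cs15.png

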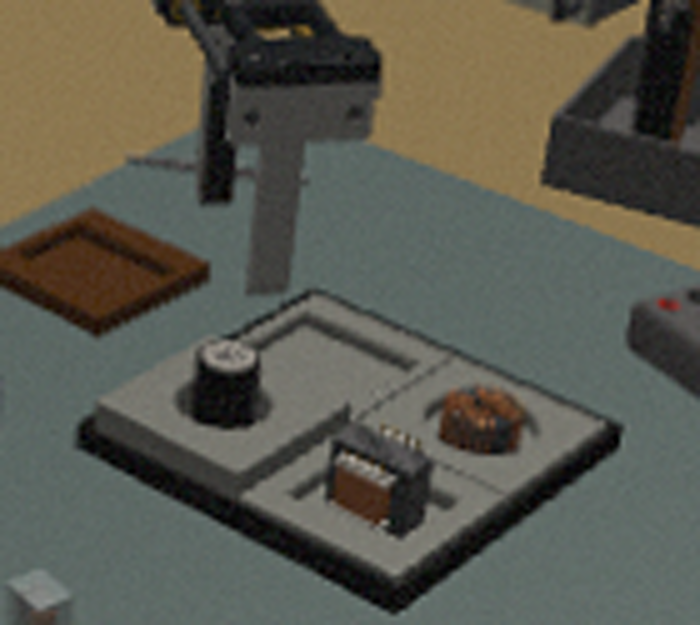

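Capacitor is in. On to the long heat sink.

```bash
python3 -m handwheel '{"delta_pos":[[44,11.4,0],[44,11.4,0],[44,11.4,0],[44,11.4,0],[44,11.4,0],[43,11.4,0],[0,0,0],[0,0,0]],"rotation":[[0,0,0],[0,0,0],[0,0,0],[0,0,0],[0,0,0],[0,0,0],[0,0,0],[0,0,0]],"claw":[-1,-1,-1,-1,-1,-1,-1,-1]}'
python3 - <<'E'
from h import *
snap('wrist','w16');crop('w16',220,100,420,260,4,'cw16');go(.671,-.006,.12,-.663)
E
```

```text
time: 35.4
tool_pos: [0.6702, -0.0052, 0.1233]
ee_rot: [3.142, 0.001, -0.663]
wrist_force: [-0.8, 0.6, 0.7]
width: 0.0936
pos [ 0.6701 -0.0047  0.1236] rpy [-3.1415e+00  8.0000e-04 -6.6180e-01] t 35.45 w 0.0936 F [-0.1 -0.2 -0.2] j [-0.09  0.38  1.18  0.    1.58  0.57]
rot z total 0.0012
delta after rot mm [1.6 0.5 3.6] full rotvec [-0.0001  0.0008  0.0012]
delta tool mm [1.6 0.5 3.6]
```

View pics/cw16.png

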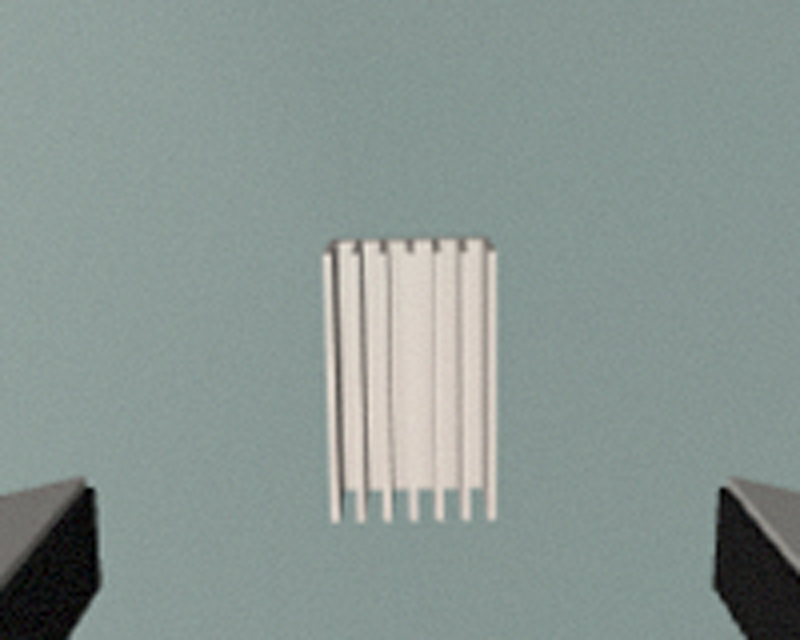

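View pics/w16.png

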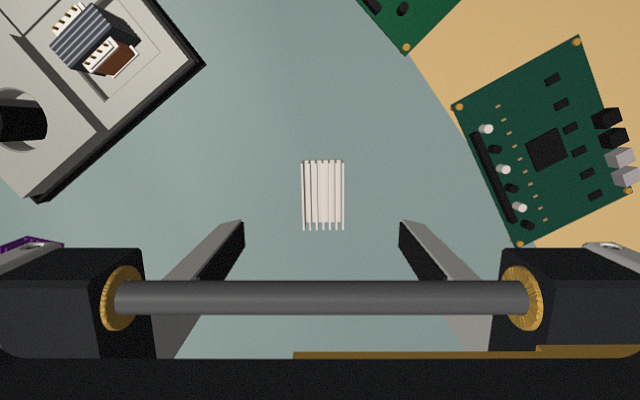

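```bash
python3 - <<'E'
from h import *
s=load('w16')
P=np.array([cp(s,*q,220,100,4,.03) for q in [(323,250),(497,250),(331,521),(497,521)]])
m=P.mean(0);print(P.round(4),m,[np.linalg.norm(P[i]-P[j]).round(4) for i,j in((0,1),(2,3),(0,2),(1,3))])
yw=[np.arctan2(*(P[j]-P[i])[[1,0]]) for i,j in((0,1),(2,3),(0,2),(1,3))];print(yw)
go(*m[:2],.012,(yw[0]+yw[1]+yw[2]+yw[3]+np.pi)/4 )
E
```

```text
[[ 0.6759  0.0316  0.03  ]
 [ 0.7059  0.0081  0.03  ]
 [ 0.6381 -0.0183  0.03  ]
 [ 0.6682 -0.0418  0.03  ]] [ 0.67201985 -0.00510832  0.03      ] [np.float64(0.0382), np.float64(0.0383), np.float64(0.0626), np.float64(0.0626)]
[np.float64(-0.663260392183794), np.float64(-0.6630919065317321), np.float64(-2.2197581813387295), np.float64(-2.21775085334035)]
pos [ 0.6701 -0.0047  0.1236] rpy [-3.1415e+00  8.0000e-04 -6.6180e-01] t 35.45 w 0.0936 F [-0.1 -0.2 -0.2] j [-0.09  0.38  1.18  0.    1.58  0.57]
rot z total -0.0063
delta after rot mm [  1.8  -0.8 111.6] full rotvec [-0.0001  0.0008 -0.0063]
delta tool mm [  1.9  -0.8 111.6]
```

```bash
python3 -m handwheel '{"delta_pos":[[1.8,-0.8,12],[0,0,32],[0,0,32],[0,0,22],[0,0,9],[0,0,4],[0,0,0],[0,0,0]],"rotation":[[0,0,-0.004],[0,0,0],[0,0,0],[0,0,0],[0,0,0],[0,0,0],[0,0,0],[0,0,0]],"claw":[-1,-1,-1,-1,-1,-1,-1,-0.5]}'
python3 -m handwheel '{"delta_pos":[[0,0,0],[0,0,0],[0,0,0],[0,0,0],[0,0,0],[0,0,0],[0,0,0],[0,0,0]],"rotation":[[0,0,0],[0,0,0],[0,0,0],[0,0,0],[0,0,0],[0,0,0],[0,0,0],[0,0,0]],"claw":[1,1,1,1,1,1,1,1]}'
python3 -m handwheel '{"delta_pos":[[0,0,-5],[0,0,-15],[0,0,-25],[0,0,-30],[0,0,-15],[0,0,0],[0,0,0],[0,0,0]],"rotation":[[0,0,0],[0,0,0],[0,0,0.15],[0,0,0.15],[0,0,0.15],[0,0,0.15],[0,0,0.15],[0,0,0.15]],"claw":[1,1,1,1,1,1,1,1]}'
python3 - <<'E'
from h import *
snap('wrist','w17');go(.507,.31,.10,-1.575)
E
```

```text
time: 36.45
tool_pos: [0.6734, -0.0062, 0.0141]
ee_rot: [-3.14, -0.002, -0.659]
wrist_force: [0.0, -0.7, 0.8]
width: 0.0871
time: 37.45
tool_pos: [0.6724, -0.0061, 0.0126]
ee_rot: [3.141, 0.0, -0.659]
wrist_force: [-0.5, 0.1, -0.1]
width: 0.0378
time: 38.45
tool_pos: [0.6729, -0.0063, 0.1042]
ee_rot: [-3.14, -0.0, -1.564]
wrist_force: [0.5, 0.1, -1.0]
width: 0.0379
pos [ 0.6729 -0.0063  0.1041] rpy [-3.1398e+00 -4.0000e-04 -1.5670e+00] t 38.5 w 0.0376 F [-0.2 -0.  -1.2] j [-0.09  0.39  1.2  -0.    1.55  1.47]
rot z total 0.008
delta after rot mm [-315.6  167.3    4.1] full rotvec [-0.0018 -0.0004  0.008 ]
delta tool mm [-316.9  164.8    3.7]
```

View pics/w17.png

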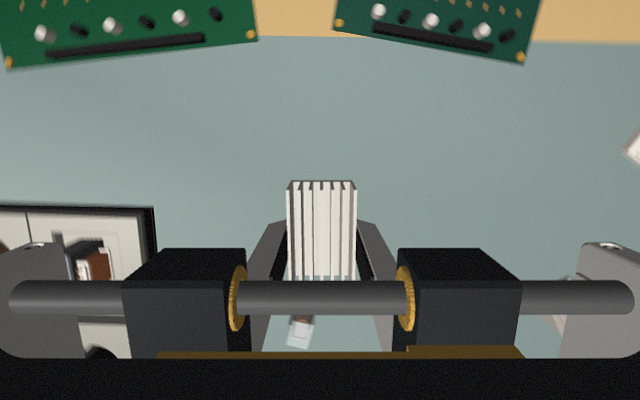

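```bash
python3 -m handwheel '{"delta_pos":[[-42,22,0],[-46,24,0],[-46,24,0],[-46,24,0],[-46,24,0],[-46,24,0],[-44,24,0],[0,0,0]],"rotation":[[0,0,0.004],[0,0,0],[0,0,0],[0,0,0],[0,0,0],[0,0,0],[0,0,0],[0,0,0]],"claw":[1,1,1,1,1,1,1,1]}'
python3 - <<'E'
from h import *
snap('wrist','w18');go(.507,.31,.06,-1.575)
E
```

```text
time: 39.5
tool_pos: [0.5024, 0.3115, 0.1039]
ee_rot: [-3.14, 0.001, -1.556]
wrist_force: [-0.4, -0.6, -2.2]
width: 0.0382
pos [0.5035 0.3097 0.1037] rpy [-3.1399e+00  1.0000e-04 -1.5584e+00] t 39.55 w 0.0377 F [ 0.1 -0.4 -0.6] j [ 0.46  0.22  1.43 -0.    1.5   2.01]
rot z total 0.0166
delta after rot mm [-0.3 -3.5 43.7] full rotvec [-0.0017  0.0001  0.0166]
delta tool mm [-0.2 -3.4 43.7]
```

View pics/w18.png

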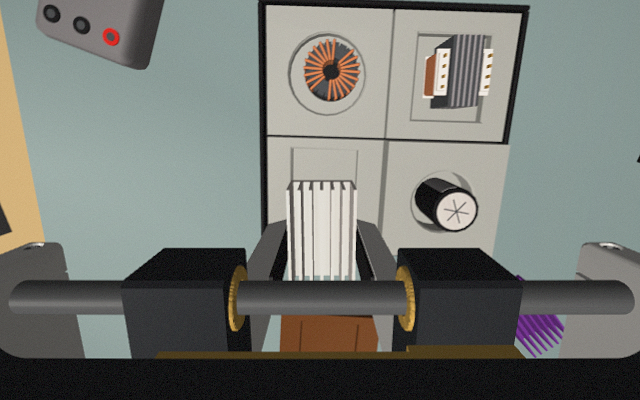

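```bash
python3 - <<'E'
from h import *
s=load('w18')
for q in [(292,149),(357,149)]: print(at(s,*q,.017))
E
python3 -m handwheel '{"delta_pos":[[0,-3,10],[0,0,20],[0,0,20],[0,0,12],[0,0,4],[0,0,0],[0,0,0],[0,0,0]],"rotation":[[0,0,0.014],[0,0,0],[0,0,0],[0,0,0],[0,0,0],[0,0,0],[0,0,0],[0,0,0]],"claw":[1,1,1,1,1,1,1,1]}'
python3 - <<'E'
from h import *
snap('wrist','w19');go(.507,.31,.0195,-1.575)
E
```

```text
[0.54671795 0.33687648 0.017     ]
[0.54751402 0.28172421 0.017     ]
time: 40.55
tool_pos: [0.5074, 0.3088, 0.0375]
ee_rot: [-3.14, 0.001, -1.577]
wrist_force: [0.6, -0.7, -0.6]
width: 0.0377
pos [0.5072 0.3087 0.0373] rpy [-3.1404e+00  5.0000e-04 -1.5768e+00] t 40.6 w 0.0374 F [ 0.5  0.5 -1.4] j [ 0.45  0.27  1.5  -0.    1.37  2.03]
rot z total -0.0018
delta after rot mm [-1.3  0.2 17.8] full rotvec [-0.0012  0.0005 -0.0018]
delta tool mm [-1.3  0.3 17.8]
```

View pics/w19.png

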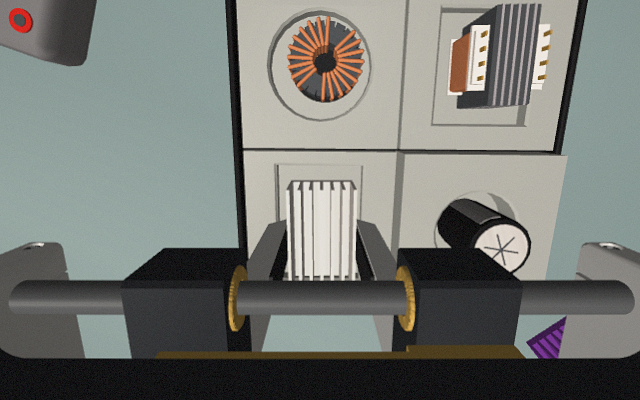

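```bash
python3 -m handwheel '{"delta_pos":[[-1,0,4],[0,0,4],[0,0,3],[0,0,2.5],[0,0,2],[0,0,1],[0,0,0],[0,0,0]],"rotation":[[0,0,0],[0,0,0],[0,0,0],[0,0,0],[0,0,0],[0,0,0],[0,0,0],[0,0,0]],"claw":[1,1,1,1,1,1,1,1]}'
python3 -m handwheel '{"delta_pos":[[0,0,0.5],[0,0,0],[0,0,0.5],[0,0,0],[0,0,0],[0,0,0],[0,0,0],[0,0,0]],"rotation":[[0,0,0],[0,0,0],[0,0,0],[0,0,0],[0,0,0],[0,0,0],[0,0,0],[0,0,0]],"claw":[1,1,1,1,1,1,1,1]}'
```

```text
time: 41.6
tool_pos: [0.507, 0.3095, 0.0203]
ee_rot: [-3.141, 0.0, -1.577]
wrist_force: [0.8, -0.6, -0.3]
width: 0.0376
time: 42.6
tool_pos: [0.507, 0.3095, 0.0196]
ee_rot: [-3.141, -0.0, -1.577]
wrist_force: [-1.3, -1.0, 5.3]
width: 0.0379
```

```bash
python3 -m handwheel '{"delta_pos":[[0,0,0],[0,0,0],[0,0,0],[0,0,-10],[0,0,-30],[0,0,-40],[0,0,-40],[0,0,-30]],"rotation":[[0,0,0],[0,0,0],[0,0,0],[0,0,0],[0,0,0],[0,0,0],[0,0,0],[0,0,0]],"claw":[-0.1,-0.1,-0.1,-0.1,-0.1,-0.1,-0.1,-0.1]}'
python3 -m handwheel '{"delta_pos":[[0,50,0],[0,50,0],[0,50,0],[0,0,0],[0,0,0],[0,0,0],[0,0,0],[0,0,0]],"rotation":[[0,0,0],[0,0,0],[0,0,0],[0,0,0],[0,0,0],[0,0,0],[0,0,0],[0,0,0]],"claw":[-0.1,-0.1,-0.1,-0.1,-0.1,-0.1,-0.1,-0.1]}'
python3 - <<'E'
from h import *
go(0.5,0.3,.2)
snap('wrist','w20');snap('scene','s20');crop('s20',340,110,480,205,5.6,'cs20');snap('side','d20');crop('d20',170,230,320,350,5,'cd20')
E
```

```text
time: 43.6
tool_pos: [0.5075, 0.3098, 0.1724]
ee_rot: [-3.138, 0.002, -1.577]
wrist_force: [-0.1, 0.3, -0.1]
width: 0.0517
time: 44.6
tool_pos: [0.3574, 0.3103, 0.1689]
ee_rot: [3.141, -0.0, -1.578]
wrist_force: [-0.4, 0.0, -0.4]
width: 0.0518
pos [0.3574 0.3103 0.1689] rpy [ 3.1412e+00 -4.0000e-04 -1.5777e+00] t 44.6 w 0.0518 F [-0.4  0.  -0.4] j [ 0.6  -0.07  1.61 -0.    1.61  2.17]
delta tool mm [   9.3 -142.6  -31.2]
```

View pics/w20.png

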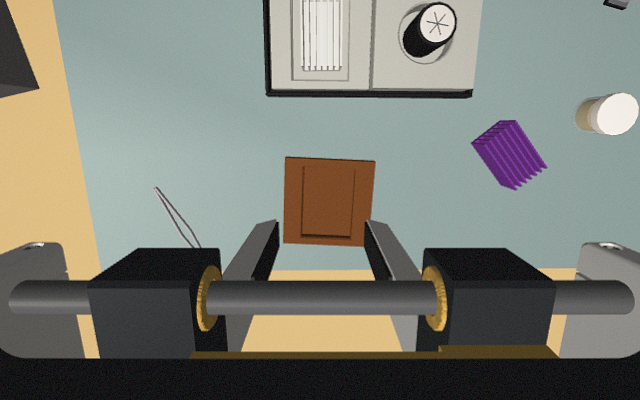

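View pics/cs20.png

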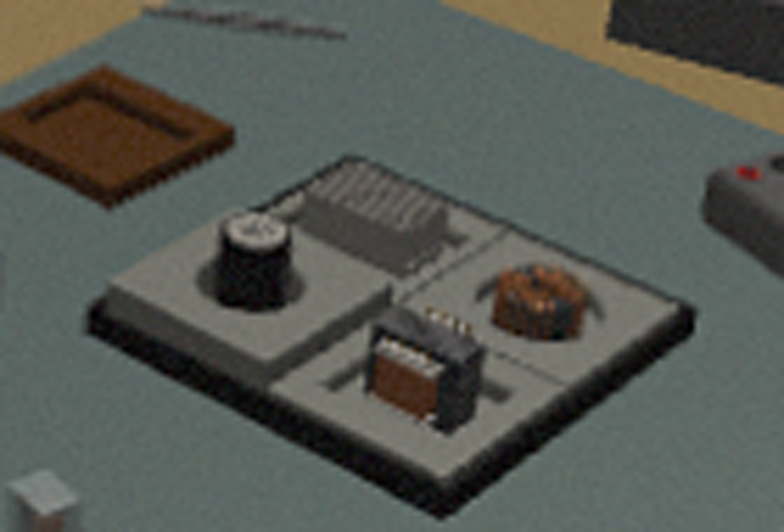

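View pics/cd20.png

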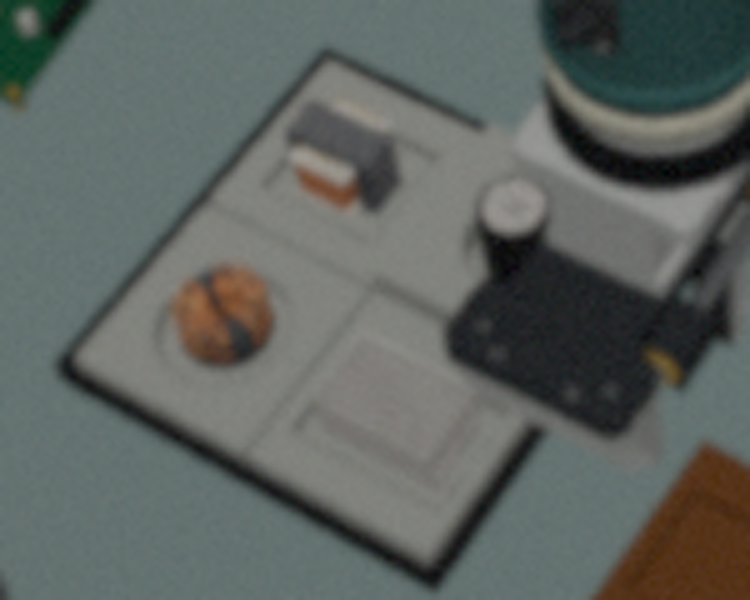

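View pics/s20.png

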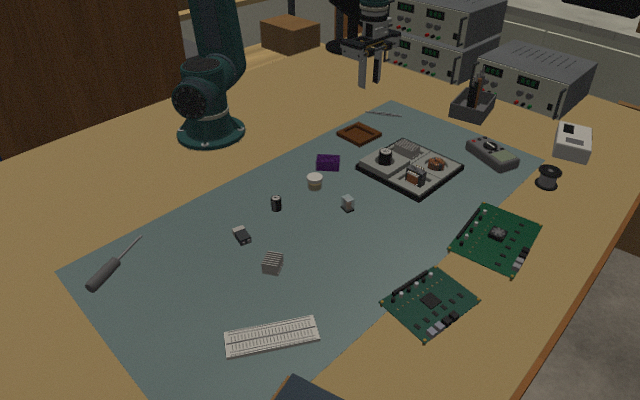

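```bash
python3 -c "
from bench import robot
print(robot.close_job())"
```

```text
the job is handed in; nothing more can be done
None
```

The kit is made up and handed in. I placed the transformer, ring choke, large capacitor and long heat sink, in that order, each in its own pocket.

- **Setting down:** I lowered each part until the wrist force showed contact, about 2 to 6 N. The finger heights then matched a part resting on its pocket floor to within about 1 mm. After that I opened the gripper and lifted it clear.
- **Last pictures:** The scene view shows all four parts upright in their pockets. The side view agrees, though the gripper covers some of the capacitor and heat sink.
- **Left alone:** In the scene view the small capacitor and short heat sink are still where they started. The purple heat sink and brown tray were not touched.
- **Time:** The arm's clock read about 45 s of the 117 s allowed.
- **Disagreements:** Position readings from the different cameras differed by up to 4 mm, well inside the 8 to 9 mm of clearance in the pockets. No check failed.

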